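# Clear a duct panel and hold its port cover ready for the screws

## Task

Take the scraper block and push the four loose mortar chips off the duct panel onto the bench, using the block and not the hand, then put the block down on the bench. Pick up the cover plate by its handle and hold it level over the panel, about 10 mm clear of it and never touching it, with its four holes squarely over the four threaded holes, so that I can slip the gasket in and start the screws. Finish while still holding it there, and leave everything else on the bench alone.

Things in the scene. Friction and masses are not known exactly. Their poses are not given: they have to be found in the camera images.
- panel: Insulated duct panel lying flat and fixed on the bench: 200 mm along its own x, 260 mm along its own y, 50 mm thick, sheet-steel faces with yellow wool core showing at the edges. Origin: centre of its underside on the bench; z up. Its x axis points roughly away from the robot. In the middle of the top face is a round port, 52 mm across, closed flush with a wool plug.
- panel_top (a point): Centre of the panel's top face (50 mm above the bench), axes as the panel.
- scraper_mid (a point): Centre of the scraper block, half-way up: a wooden block 120 mm wide along its own y and 70 mm high. Its foot (lowest 20 mm) is 34 mm thick along its own x with a steel blade on both faces; above the foot the wooden grip is 22 mm thick (x), 104 mm wide. It stands upright on its foot on the bench; this point is 35 mm above its underside. About 0.2 kg.
- scraper: The same scraper block; origin at the centre of its underside, z up through the grip.
- cover_handle (a point): Centre of the cover plate's handle bar. The cover is a bare aluminium plate 110 mm (own x) by 150 mm (own y) by 5 mm with a D-handle on top: a square bar 12 by 12 mm, 100 mm long along own y, its centre 42 mm above the plate's underside, on two posts at its ends (76 mm clear between them). It lies flat on the bench, handle up. About 0.3 kg; it is the same turned half round.
- cover: The cover plate; origin at the centre of its underside, z up to the handle.
- hole_a (a point): Centre, at the underside, of one of the cover's four 16 mm through holes, at x -40, y -60 mm in the cover's frame.
- hole_b (a point): Centre, at the underside, of one of the cover's four 16 mm through holes, at x +40, y -60 mm in the cover's frame.
- hole_c (a point): Centre, at the underside, of one of the cover's four 16 mm through holes, at x +40, y +60 mm in the cover's frame.
- hole_d (a point): Centre, at the underside, of one of the cover's four 16 mm through holes, at x -40, y +60 mm in the cover's frame.
- thread_a (a point): Mouth of one of the four 8 mm threaded holes in the panel's top face, at x -40, y -60 mm in the panel's frame.
- thread_b (a point): Mouth of one of the four 8 mm threaded holes in the panel's top face, at x +40, y -60 mm in the panel's frame.
- thread_c (a point): Mouth of one of the four 8 mm threaded holes in the panel's top face, at x +40, y +60 mm in the panel's frame.
- thread_d (a point): Mouth of one of the four 8 mm threaded holes in the panel's top face, at x -40, y +60 mm in the panel's frame.
- chip0: A loose grey chip of set mortar, about 24 x 18 x 12 mm high, 12 g, lying on the panel's top face at the start. Origin: the centre of the face it lies on at the start.
- chip1: A loose grey chip of set mortar, about 24 x 18 x 12 mm high, 12 g, lying on the panel's top face at the start. Origin: the centre of the face it lies on at the start.
- chip2: A loose grey chip of set mortar, about 24 x 18 x 12 mm high, 12 g, lying on the panel's top face at the start. Origin: the centre of the face it lies on at the start.
- chip3: A loose grey chip of set mortar, about 24 x 18 x 12 mm high, 12 g, lying on the panel's top face at the start. Origin: the centre of the face it lies on at the start.
- tape_measure_mid (a point): Tape measure, black case 62 x 38 x 58 mm; its centre. Not part of the job: leave it alone.
- tape_roll_mid (a point): Roll of foil tape lying flat, 100 mm across, 48 mm high; its centre. Not part of the job: leave it alone.
- screw_tin_mid (a point): Round steel bowl of screws, 80 mm across, 35 mm high; its centre. Not part of the job: leave it alone.
- marker_mid (a point): Black marker pen, 130 mm long, 10 mm thick; its centre. Not part of the job: leave it alone.
- offcuts_mid (a point): Stack of wool-board offcuts, about 100 x 130 x 66 mm; its centre. Not part of the job: leave it alone.
- shears_mid (a point): Long shears with black loop handles, about 270 mm long (own x), lying flat, points towards own +x; the point given is at the pivot. Not part of the job: leave it alone.
Things that resemble listed ones, but are neither listed nor needed, are in the scene too. Leave any pink or red look-alike of the cover alone.

How it is judged:
By the outcome, as a careful person would: the job done as asked, in the order asked, and still so for the second after the job is handed in, while the arm keeps its last pose, push and grip.
It also fails if it takes over 72 s, if anything falls off the work surface, if the arm or the gripper's body presses on something with over 40 N, if the wrist force passes 120 N, or if a joint passes its speed limit or range.

## Robot

A 6-joint arm with a two-finger parallel gripper is mounted at the origin on the work surface. World frame = base frame: x ahead of the robot, y to its left, z up, the work surface at z = 0. Lengths are in m, angles in degrees, forces in N, time in s.
With the tool pointing down it reaches from about 0.4 to 0.825 m from the base axis. Payload 7 kg.
Tool frame: the origin (TCP) lies at the very end of the fingers, on their centre line; the grasp point (between the pads) lies 19 mm behind it; z points along the fingers, x is the direction in which the jaws open and shut, and the axes are right-handed (so a half turn about z gives the same grasp; the last joint's range is limited). The gripper opens to 88 mm and grips with 3 to 60 N. Pads are 19 mm wide; open, the fingers measure 130 mm over their backs; the gripper's body (78 mm by 193 mm) begins 47 mm behind the grasp point.
Start: joints at [87.038, 20.546, 0.682, 0, -70.136, -16.507], TCP at [0.225, 0.636, 0.227] pointing down, gripper open.
Joint ranges: [-176.03, 176.03], [-82.01, 121.73], [-58.28, 71.71], [-173.87, 95.51], [-174.79, -0.11], [-173.66, 173.66]. Speed limits (degrees/s): [136.94, 136.94, 172.46, 180, 180, 180].

## Interface

Orientations are given as [roll, pitch, yaw] about the fixed x, y, z axes, in that order (R = Rz(yaw) Ry(pitch) Rx(roll)).
In Python, from plant import get_state, optics, order, finder gives the robot as it stands.
- The arm moves only by the shell command python3 -m crank 'ROWS' [FORCE]. ROWS is JSON, a list of rows, each an object of numbers: "dx", "dy", "dz": the shift along the tool's x, y, z in mm; "wx", "wy", "wz": the turn, a rotation vector about the tool's x, y, z in degrees; "hand": the opening in per cent of the stroke, from 0 (shut) to 100 (fully open). A call has 1 to 10 rows; each row shifts and turns the commanded pose from where the row before left it, along the tool's axes as they then stand; what a row does not reach is not made up. A row lasts 1/8 s, in which the tool goes at most 62.5 mm and 10.7 degrees, less where a joint would pass 70% of its speed; a pose out of reach is approached as far as the arm can. A call is refused whole if a number of a shift passes 62.5 or a number of a turn 10.7, either way. A call with a gripper value outside its range is refused whole. The fingers move at their own pace and stop on an object; FORCE is the grip in N (left out, the last holds). Time passes only in rows, so rows that do not move let the fingers close. It gives the time, the measured TCP pose, the force and the opening at its end, in the units of the state.
- get_state(): the state, without advancing time (a new reading comes with each control period).
- optics.capture(name): name is "scene" or "side" or "wrist"; returns the picture (420x560x3 uint8, blue, green, red); there is no depth.
- optics.calibration(name): a dict with "intrinsics" (3x3 intrinsics, pixels), "k1" (the pictures are not rectified: a ray, as slopes to the right and down, at radius r is drawn at 1 + k1 r^2 times it, then the intrinsics apply), "R" (3x3) and "t" (3): a world point X has camera coordinates R X + t; the wrist camera has in their place "T_tool_cam" (4x4, takes a point from camera to tool coordinates, whose origin is the TCP and whose axes are the tool frame's). Camera axes: x right, y down, z forward; pixel columns grow to the right and rows downward; lengths in m; the calibration is good to about 2 mm. A picture is of the moment at which its call begins: read the wrist's pose just before it. calibration takes no time and is no camera call.
- order.close_job(): hands the job in, once; it reports no verdict.
Trained networks look in the newest picture that a camera, given by its name, has taken for a name from the list of things; names that differ only in an ending like _2 or _b are one class to them, and where a whole thing is asked for, a point or a joint stands for the part that bears it (a point fixed in the world has none). Each returns a list of dicts, best first, with "conf" (0 to 1); they miss things now and then, are a little off and sometimes report something else, mostly with a low value. They report only what shows in the picture. A call takes as long as a camera call. They do not tell look-alikes from the thing itself.
- finder.masks_of(thing, camera): "mask" (420x560 bool, what is visible of it) and "rect" ([centre column, centre row, width, height] in pixels, round what is visible of it).
- finder.place_of(thing, camera): "centre" ([column, row] in pixels: a listed point, or the origin of a listed thing).
The state is a dict: "time_s": time; "joints": joint angles; "qd": joint speeds; "joint_torque": joint torques, N m; "tcp_pos": TCP position; "eef_rot": TCP orientation; "contact_force": force on the tool from outside, world axes, zero at the start; "moment": the same for the moment, N m; "gripper_width": finger opening in m.
Only numpy, scipy, OpenCV 4.12 (cv2) and the standard library are available. Lean on these libraries where they do the work, as an engineer would, in place of code of your own. Each camera call takes 0.05 s, during which the arm holds its last target.

## Working session

There is one attempt and no reset: what is moved stays moved. The work goes in short steps, Python scripts to look and compute and a shell command to move; the robot and the scene stay as the last step left them, time stands still between calls to the robot, and variables do not carry over. Pictures are saved under pics/ and viewed, and the job is handed in when it is done.

```bash
ls; mkdir -p pics
python3 - <<'E'
from plant import get_state, optics
import cv2
print(get_state())
for n in("scene","side","wrist"):
    cv2.imwrite(f"pics/{n}0.png",optics.capture(n)); print(n,optics.calibration(n))
E
```

```text
pics
{'time_s': 0.0, 'joints': array([ 8.70379704e+01,  2.05892362e+01,  6.33137145e-01, -1.89173115e-02,
       -7.01351978e+01, -1.65073301e+01]), 'qd': array([ 0.03307224, -0.09129315, -0.00735005,  0.05257049,  0.03193143,
       -0.03304535]), 'joint_torque': array([ 7.02877533e-04, -5.82715344e+01,  2.93062645e+01,  6.99704692e+00,
        6.97860582e-03, -1.33429407e-04]), 'tcp_pos': array([0.22484423, 0.63593199, 0.22564645]), 'eef_rot': array([-1.79991107e+02, -9.25871876e-02, -1.09475809e+02]), 'contact_force': array([-0.90075083,  0.24388627,  0.15571693]), 'moment': array([-0.02562267, -0.005328  , -0.0290657 ]), 'gripper_width': 0.08781763240549606}
scene {'intrinsics': array([[442.63403991,   0.        , 278.90135733],
       [  0.        , 442.63403991, 204.4818407 ],
       [  0.        ,   0.        ,   1.        ]]), 'k1': -0.07704047886191075, 'R': array([[ 0.39175865,  0.92005275, -0.0053009 ],
       [ 0.72768846, -0.31336523, -0.61014075],
       [-0.56302279,  0.23517051, -0.79227531]]), 't': array([-0.21934903, -0.33309936,  1.61352374])}
side {'intrinsics': a
[... 242 characters left out ...]
[-0.07800817,  0.60351151, -0.7935292 ],
       [ 0.07463721, -0.79018562, -0.60830582]]), 't': array([0.53127651, 0.08375191, 1.43978477])}
wrist {'intrinsics': array([[296.99425276,   0.        , 282.53561586],
       [  0.        , 296.99425276, 208.81187908],
       [  0.        ,   0.        ,   1.        ]]), 'k1': -0.05461449101794786, 'T_tool_cam': array([[ 9.99998980e-01,  1.11476374e-03,  8.92907740e-04,
         1.72070243e-04],
       [-1.33374205e-03,  9.52496441e-01,  3.04546797e-01,
        -8.28958815e-02],
       [-5.10993718e-04, -3.04547678e-01,  9.52496956e-01,
        -1.58581129e-01],
       [ 0.00000000e+00,  0.00000000e+00,  0.00000000e+00,
         1.00000000e+00]])}
```

View pics/scene0.png

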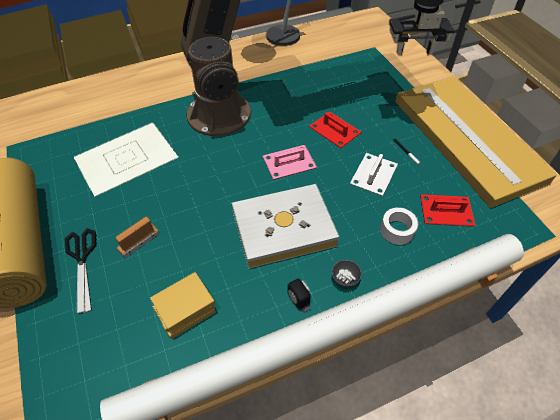

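View pics/side0.png

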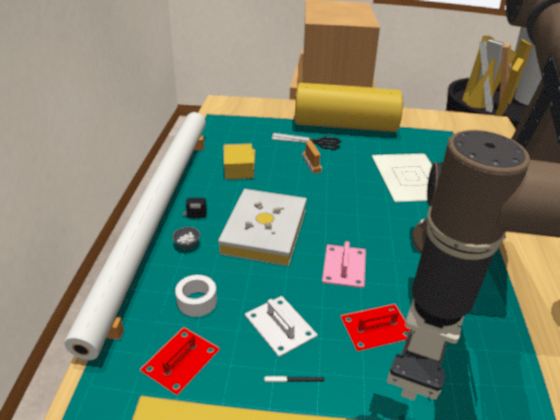

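View pics/wrist0.png

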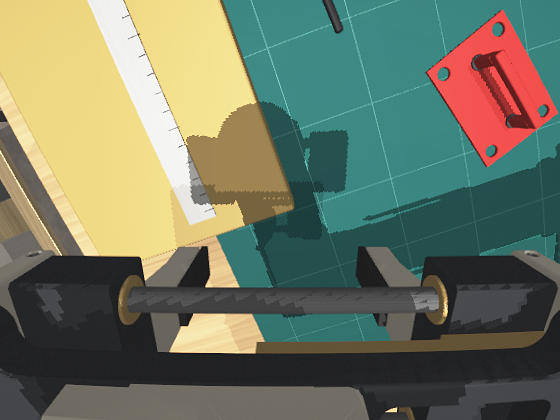

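The cover could be the white/aluminium plate at scene (375,172), or the look-alikes in red (335,128), red (447,210) and pink (289,161). By the description it is the bare aluminium one at (375,172). The scraper is the only wooden block with a grip, at (137,237), and the panel with chips is at (285,222).

```bash
cat > h.py <<'E'
import numpy as np, cv2
from scipy.spatial.transform import Rotation as Rn
from scipy.optimize import least_squares
from plant import get_state, optics, finder, order
def cam(n,st=None):
    c=optics.calibration(n); K=c["intrinsics"];k=c["k1"]
    if n=="wrist":
        st=st or get_state(); T=np.eye(4);T[:3,:3]=Rn.from_euler("xyz",st["eef_rot"],degrees=True).as_matrix();T[:3,3]=st["tcp_pos"]
        M=np.linalg.inv(T@c["T_tool_cam"]); return K,k,M[:3,:3],M[:3,3]
    return K,k,np.array(c["R"]),np.array(c["t"])
def proj(C,X):
    K,k,R,t=C; p=np.atleast_2d(X)@R.T+t; s=p[:,:2]/p[:,2:]; r2=(s**2).sum(1,keepdims=True); s=s*(1+k*r2)
    return s*[K[0,0],K[1,1]]+K[:2,2]
def back(C,uv,z):
    K,k,R,t=C; uv=np.atleast_2d(np.float64(uv))
    d=cv2.undistortPoints(uv.reshape(-1,1,2),K,np.array([k,0,0,0.])).reshape(-1,2)
    d=np.c_[d,np.ones(len(d))]@R; o=-R.T@t
    return o+d*((z-o[2])/d[:,2])[:,None]
def fitbox(cs,masks,X3,x0):  # X3: local points; fit silhouette hull to masks
    pass
E
python3 - <<'E'
from h import *
for n in("scene","side"):
    im=optics.capture(n);C=cam(n)
    for th,z in(("scraper_mid",.035),("scraper",0),("cover_handle",.042),("cover",0),("hole_a",0),("panel_top",.05),("thread_a",.05),("chip0",.05)):
        for d in finder.place_of(th,n)[:8]:
            if d["conf"]>.2: print(n,th,round(d["conf"],2),np.round(d["centre"],1),back(C,d["centre"],z)[0].round(4))
    cv2.imwrite(f"pics/c_{n}.png",cv2.resize(im[120:280,90:420] if n=="scene" else im[120:370,200:340],None,fx=2.4,fy=2.4,interpolation=cv2.INTER_CUBIC))
E
```

```text
scene scraper_mid 0.76 [136.5 232.1] [ 0.4292 -0.3861  0.035 ]
scene scraper_mid 0.27 [296.2 293.8] [ 0.7827 -0.0463  0.035 ]
scene scraper 0.82 [141.8 241.6] [ 0.4413 -0.3823  0.    ]
scene scraper 0.56 [367.9 155.4] [0.4004 0.3928 0.    ]
scene cover_handle 0.97 [377.8 165.5] [0.4839 0.373  0.042 ]
scene cover_handle 0.95 [451.8 204.8] [0.7076 0.4953 0.042 ]
scene cover_handle 0.78 [291.1 153.9] [0.3293 0.1413 0.042 ]
scene cover_handle 0.76 [332.7 123.3] [0.2524 0.3322 0.042 ]
scene cover 0.86 [334.9 130.2] [0.2474 0.3477 0.    ]
scene cover 0.83 [448.1 206.9] [0.6881 0.5113 0.    ]
scene cover 0.72 [282.2 230.5] [0.5659 0.0079 0.    ]
scene cover 0.6 [288.4 163.6] [0.3294 0.1322 0.    ]
scene cover 0.57 [375.1 176. ] [0.4896 0.3677 0.    ]
scene hole_a 0.93 [312.5 125.4] [0.1939 0.2859 0.    ]
scene hole_a 0.93 [269.1 161. ] [0.2933 0.0782 0.    ]
scene hole_a 0.92 [357.1 181.1] [0.4857 0.3034 0.    ]
scene hole_a 0.9 [366.4 155. ] [0.3968 0.3891 0.    ]
scene hole_a 0.87 [313.4 166.8] [0.3748 0.2018 0.    ]
scene hole_a 0.86 [423.9 196.3] [0.6232 0.4658 0.    ]
scene hole_a 0.86
[... 1747 characters left out ...]
86.3 333.4] [0.7024 0.4237 0.    ]
side hole_a 0.66 [347.2 321.4] [0.3175 0.3386 0.    ]
side hole_a 0.65 [358.4 285. ] [0.2868 0.2086 0.    ]
side panel_top 0.84 [264.2 218.7] [0.5641 0.0182 0.05  ]
side thread_a 0.97 [250. 226.] [0.6004 0.0575 0.05  ]
side thread_a 0.74 [271.7 234.5] [0.5341 0.0876 0.05  ]
side thread_a 0.7 [257.8 203. ] [ 0.5932 -0.0569  0.05  ]
side thread_a 0.58 [280.1 302.1] [0.4855 0.3393 0.05  ]
side thread_a 0.55 [281.4 204. ] [ 0.5209 -0.0611  0.05  ]
side chip0 0.59 [268.  225.1] [0.5495 0.0467 0.05  ]
side chip0 0.59 [260.3 204.3] [ 0.5847 -0.0513  0.05  ]
side chip0 0.54 [251.6 224.1] [0.5971 0.0482 0.05  ]
side chip0 0.42 [276.9 213.5] [ 0.5296 -0.0116  0.05  ]
```

View pics/c_scene.png

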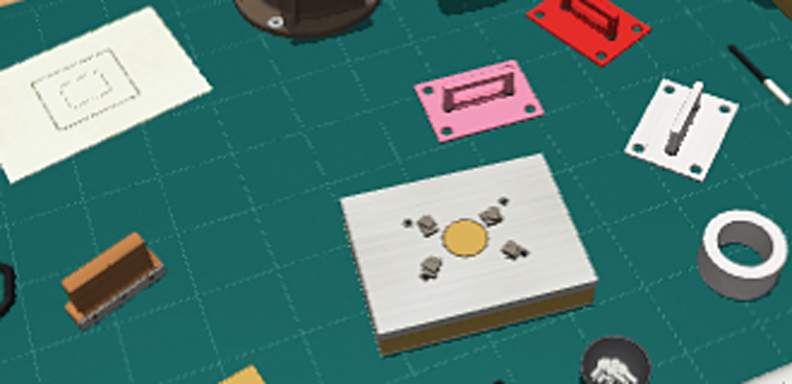

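View pics/c_side.png

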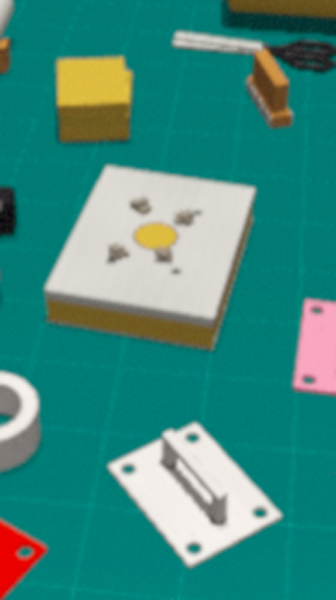

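The view confirms it: the bare aluminium cover is at scene (375,172) with its handle up. The scraper stands at (137,237). The panel has four chips around the plug near the threads. Next I work out the yaws and the transit.

Run:
```python
from h import *
C=cam("scene")
a=back(C,[[123.3,255.4],[158.8,231.7]],0);print(a, np.degrees(np.arctan2(*(a[1]-a[0])[[1,0]])))
C=cam("side") # top edge of grip
a=back(C,[[312,121+52/2.4],[320,120+90/2.4]],.07);print(a)
def tomove(p,yaw):
    st=get_state();R=Rn.from_euler("xyz",st["eef_rot"],degrees=True)
    print(R.inv().apply(np.array(p)-st["tcp_pos"])*1000)
    Rt=Rn.from_euler("xyz",[180,0,yaw],degrees=True); print((R.inv()*Rt).as_rotvec(degrees=True))
tomove([.5,.2,.25],-90)
```

```text
[[ 0.46670517 -0.44189429  0.        ]
 [ 0.42675131 -0.32787044  0.        ]] 109.31041823354393
[[ 0.44466839 -0.4233394   0.07      ]
 [ 0.41248798 -0.32199307  0.07      ]]
[ 319.78305738 -404.7256899   -23.43057998]
[-2.50773619e-04 -5.75577228e-05 -1.94657177e+01]
```

```bash
python3 -m crank '[{"dx":35,"dy":-45,"dz":-3},{"dx":35,"dy":-45,"dz":-3},{"dx":35,"dy":-45,"dz":-3},{"dx":35,"dy":-45,"dz":-3},{"dx":35,"dy":-45,"dz":-3},{"dx":35,"dy":-45,"dz":-3},{"dx":35,"dy":-45,"dz":-3},{"dx":35,"dy":-45,"dz":-3},{"dx":40,"dy":-45,"dz":-3}]'; python3 -m crank '[{"wz":10.3},{"wz":10.3},{"wz":10.3},{"wz":10.3},{"wz":10.3}]'
cat >> h.py <<'E'
def mv(p,yaw,rp=(180,0)):
    st=get_state();R=Rn.from_euler("xyz",st["eef_rot"],degrees=True)
    Rt=Rn.from_euler("xyz",[*rp,yaw],degrees=True); w=(R.inv()*Rt).as_rotvec(degrees=True)
    print("tcp",st["tcp_pos"].round(4),"rpy",st["eef_rot"].round(2),"t",round(st["time_s"],2),"F",st["contact_force"].round(1),"w",round(st["gripper_width"],4))
    print("shift(before turn)",(R.inv().apply(np.array(p)-st["tcp_pos"])*1000).round(1),"after turn",(Rt.inv().apply(np.array(p)-st["tcp_pos"])*1000).round(1),"turn",w.round(2))
E
python3 -c "
from h import *
mv([.455,-.31,.28],-161)"
```

```text
tcp [0.225  0.6364 0.2266] rpy [-180.     -0.   -109.47] t 1.05 F [0.1 0.1 0.4] w 0.088
shift(before turn) [ 815.6 -532.3  -53.4] after turn [  90.6 -969.7  -53.4] turn [-0.    0.   51.53]validation failed for argument at $[0]...
validation failed for argument at $[0]...
```

```bash
python3 -m crank --help; python3 -m crank '[{"dx":35,"dy":-45,"dz":-3,"wx":0,"wy":0,"wz":0,"hand":100}]'
```

```text
time_s: 1.18
tcp_pos: [0.2547, 0.5896, 0.2282]
eef_rot: [-180.0, -0.1, -109.3]
contact_force: [-0.1, -1.2, 0.0]
gripper_width: 0.0878invalid input: not JSON, or not a number
```

```bash
python3 -m crank '[{"dx":35,"dy":-45,"dz":-3,"wx":0,"wy":0,"wz":0,"hand":100},{"dx":35,"dy":-45,"dz":-3,"wx":0,"wy":0,"wz":0,"hand":100},{"dx":35,"dy":-45,"dz":-3,"wx":0,"wy":0,"wz":0,"hand":100},{"dx":35,"dy":-45,"dz":-3,"wx":0,"wy":0,"wz":0,"hand":100},{"dx":35,"dy":-45,"dz":-3,"wx":0,"wy":0,"wz":0,"hand":100},{"dx":35,"dy":-45,"dz":-3,"wx":0,"wy":0,"wz":0,"hand":100},{"dx":35,"dy":-45,"dz":-3,"wx":0,"wy":0,"wz":0,"hand":100},{"dx":35,"dy":-45,"dz":-3,"wx":0,"wy":0,"wz":0,"hand":100}]'; python3 -m crank '[{"dx":0,"dy":0,"dz":-5,"wx":0,"wy":0,"wz":10.3,"hand":100},{"dx":0,"dy":0,"dz":-5,"wx":0,"wy":0,"wz":10.3,"hand":100},{"dx":0,"dy":0,"dz":-5,"wx":0,"wy":0,"wz":10.3,"hand":100},{"dx":0,"dy":0,"dz":-5,"wx":0,"wy":0,"wz":10.3,"hand":100},{"dx":0,"dy":0,"dz":-5,"wx":0,"wy":0,"wz":10.3,"hand":100}]'
python3 -c "
from h import *
mv([.455,-.33,.28],-161)
cv2.imwrite('pics/w1.png',optics.capture('wrist'))"
```

```text
time_s: 2.17
tcp_pos: [0.5026, 0.2028, 0.2541]
eef_rot: [-180.0, 0.0, -109.5]
contact_force: [1.3, 0.9, 0.8]
gripper_width: 0.088
time_s: 2.8
tcp_pos: [0.5018, 0.2043, 0.2789]
eef_rot: [180.0, 0.0, -161.3]
contact_force: [-0.2, 0.6, 0.0]
gripper_width: 0.0874
tcp [0.5018 0.2043 0.2789] rpy [ 1.7999e+02  1.0000e-02 -1.6132e+02] t 2.8 F [-0.2  0.6  0. ] w 0.0874
shift(before turn) [ 215.6 -491.2   -1.2] after turn [ 218.3 -490.    -1.1] turn [ 0.01  0.01 -0.32]
```

View pics/w1.png

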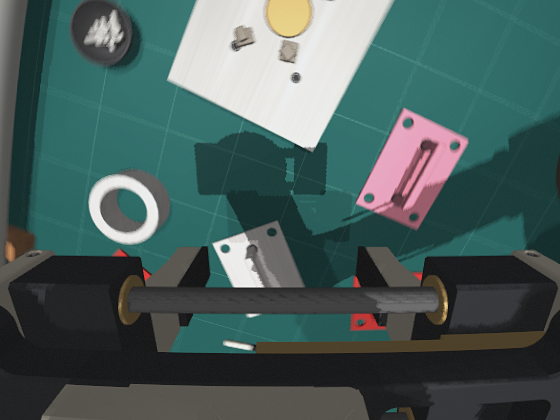

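```bash
python3 -m crank '[{"dx":27,"dy":-49,"dz":-5,"wx":0,"wy":0,"wz":0,"hand":100},{"dx":27,"dy":-49,"dz":-5,"wx":0,"wy":0,"wz":0,"hand":100}]'; python3 -c "
from h import *
import pickle
st=get_state();im=optics.capture('wrist');cv2.imwrite('pics/w2.png',im);pickle.dump(st,open('w2.pkl','wb'))
for th,z in(('panel_top',.05),('thread_a',.05),('chip0',.05)):
  for d in finder.place_of(th,'wrist'): 
    if d['conf']>.3: print(th,round(d['conf'],2),np.round(d['centre'],1),back(cam('wrist',st),d['centre'],z)[0].round(4))
"; python3 -m crank '[{"dx":27,"dy":-49,"dz":0,"wx":0,"wy":0,"wz":0,"hand":100},{"dx":27,"dy":-49,"dz":0,"wx":0,"wy":0,"wz":0,"hand":100},{"dx":27,"dy":-49,"dz":0,"wx":0,"wy":0,"wz":0,"hand":100},{"dx":27,"dy":-49,"dz":0,"wx":0,"wy":0,"wz":0,"hand":100},{"dx":27,"dy":-49,"dz":0,"wx":0,"wy":0,"wz":0,"hand":100},{"dx":27,"dy":-49,"dz":0,"wx":0,"wy":0,"wz":0,"hand":100},{"dx":27,"dy":-49,"dz":0,"wx":0,"wy":0,"wz":0,"hand":100}]';python3 -c "
from h import *
import pickle
st=get_state();im=optics.capture('wrist');cv2.imwrite('pics/w3.png',im);pickle.dump(st,open('w3.pkl','wb'))
for th,z in(('scraper',0),('scraper_mid',.035)):
  for d in finder.place_of(th,'wrist'): 
    if d['conf']>.3: print(th,round(d['conf'],2),np.round(d['centre'],1),back(cam('wrist',st),d['centre'],z)[0].round(4))
"
```

```text
time_s: 3.1
tcp_pos: [0.4823, 0.0933, 0.2884]
eef_rot: [-180.0, -0.0, -160.7]
contact_force: [1.8, -0.7, -0.2]
gripper_width: 0.0877
panel_top 0.78 [243.8 103.4] [0.5604 0.0181 0.05  ]
thread_a 0.88 [249.3 157.9] [0.5328 0.0818 0.05  ]
thread_a 0.64 [ 83.8 112.4] [0.7567 0.0956 0.05  ]
thread_a 0.6 [233.7  40.3] [ 0.594  -0.0478  0.05  ]
thread_a 0.58 [296.8  68.7] [ 0.511  -0.0426  0.05  ]
chip0 0.8 [277.5  82.3] [ 0.5282 -0.0198  0.05  ]
chip0 0.65 [238.4  51.7] [ 0.5848 -0.0374  0.05  ]
chip0 0.65 [201.7 124.1] [0.6045 0.0603 0.05  ]
chip0 0.58 [243.9 135.7] [0.5483 0.0565 0.05  ]
chip0 0.38 [247.2 103.6] [0.5562 0.0169 0.05  ]
time_s: 4.18
tcp_pos: [0.4164, -0.2929, 0.2884]
eef_rot: [-180.0, 0.0, -160.8]
contact_force: [0.7, -0.0, 0.8]
gripper_width: 0.088
scraper 0.77 [290.  106.1] [ 0.4372 -0.386   0.    ]
scraper_mid 0.88 [293.3 102.4] [ 0.4352 -0.3907  0.035 ]
```

View pics/w2.png

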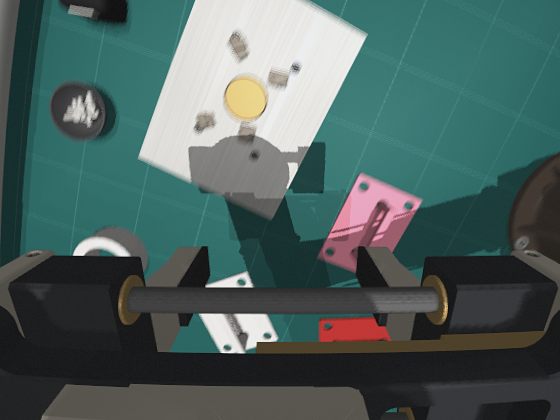

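View pics/w3.png

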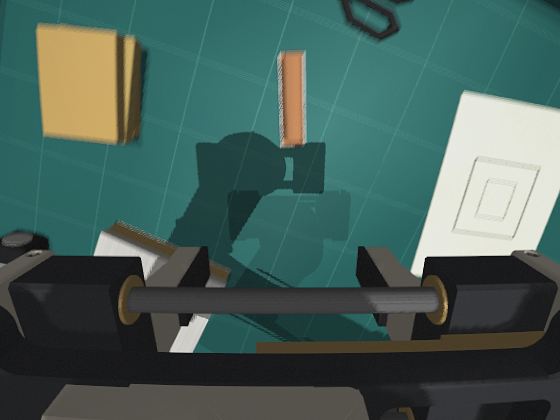

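Run:
```python
from h import *
import pickle
st=pickle.load(open('w3.pkl','rb'));im=cv2.imread('pics/w3.png');C=cam('wrist',st)
hsv=cv2.cvtColor(im,cv2.COLOR_BGR2HSV)
m=((hsv[...,0]<16)&(hsv[...,1]>90)&(hsv[...,2]>90)).astype(np.uint8)
m[:40]=0;m[160:]=0;m[:,:260]=0;m[:,320:]=0
m=cv2.morphologyEx(m,cv2.MORPH_OPEN,np.ones((3,3)))
P=np.argwhere(m)[:,::-1]; W=back(C,P,.07)[:,:2]
r=cv2.minAreaRect((W*1000).astype(np.float32));print(len(P),P.min(0),P.max(0),r)
b=cv2.boxPoints(r);print(b)
c=W.mean(0);u,s,v=np.linalg.svd(W-c);print(c,np.degrees(np.arctan2(v[0][1],v[0][0])))
cv2.imwrite('pics/cr3.png',cv2.resize(im[35:165,240:340],None,fx=4,fy=4,interpolation=cv2.INTER_NEAREST))
d=[x for x in [finder.masks_of('scraper','wrist')]][0]
mm=d[0]['mask'];P=np.argwhere(mm)[:,::-1];W=back(C,P,.02)[:,:2];print(d[0]['conf'],cv2.minAreaRect((W*1000).astype(np.float32)))
```

```text
1742 [281  53] [302 144] ((438.2475280761719, -390.74920654296875), (23.281391143798828, 104.46749114990234), 21.118574142456055)
[[ 408.56888 -346.21777]
 [ 446.20847 -443.66888]
 [ 467.92618 -435.28064]
 [ 430.2866  -337.82953]]
[ 0.4387714  -0.39250822] 110.99324855070138
0.82 ((438.3013916015625, -389.59912109375), (36.89708709716797, 119.86408233642578), 20.42913055419922)
```

View pics/cr3.png

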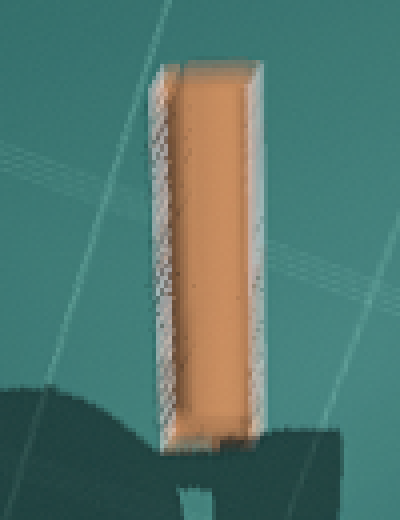

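```bash
python3 -c "
from h import *
mv([.438,-.390,.12],-159)"
```

```text
tcp [ 0.4161 -0.2922  0.2878] rpy [ 1.7995e+02 -6.0000e-02 -1.6101e+02] t 4.38 F [-0.3  0.9  0.1] w 0.0876
shift(before turn) [ 11.  -99.7 167.7] after turn [ 14.6 -99.1 167.8] turn [ 0.05 -0.05 -2.01]
```

```bash
python3 -m crank '[{"dx":0,"dy":0,"dz":0,"wx":0,"wy":0,"wz":-2,"hand":100},{"dx":4,"dy":-33,"dz":40,"wx":0,"wy":0,"wz":0,"hand":100},{"dx":5,"dy":-33,"dz":40,"wx":0,"wy":0,"wz":0,"hand":100},{"dx":5,"dy":-33,"dz":44,"wx":0,"wy":0,"wz":0,"hand":100},{"dx":0,"dy":0,"dz":44,"wx":0,"wy":0,"wz":0,"hand":100},{"dx":0,"dy":0,"dz":0,"wx":0,"wy":0,"wz":0,"hand":100}]'; python3 -c "
from h import *
st=get_state()
mv([.438,-.390,.03],-159)
for n in ('side','wrist','scene'): cv2.imwrite(f'pics/g1{n}.png',optics.capture(n))
a=cv2.imread('pics/g1side.png')[80:230,230:400]; cv2.imwrite('pics/g1c.png',np.hstack([cv2.resize(a,None,fx=2.4,fy=2.4),cv2.resize(cv2.imread('pics/g1scene.png')[150:300,60:230],None,fx=2.2,fy=2.4)]))
"
```

```text
time_s: 5.12
tcp_pos: [0.437, -0.387, 0.1174]
eef_rot: [179.7, -0.3, -158.8]
contact_force: [0.2, -0.1, 1.1]
gripper_width: 0.0878
tcp [ 0.437  -0.387   0.1174] rpy [ 179.69   -0.27 -158.81] t 5.12 F [ 0.2 -0.1  1.1] w 0.0878
shift(before turn) [-0.2 -3.7 87.4] after turn [ 0.2 -3.2 87.4] turn [ 0.31 -0.27  0.19]
```

View pics/g1c.png

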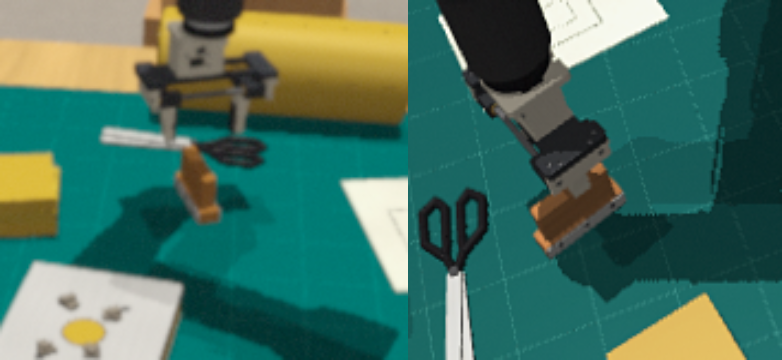

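View pics/g1wrist.png

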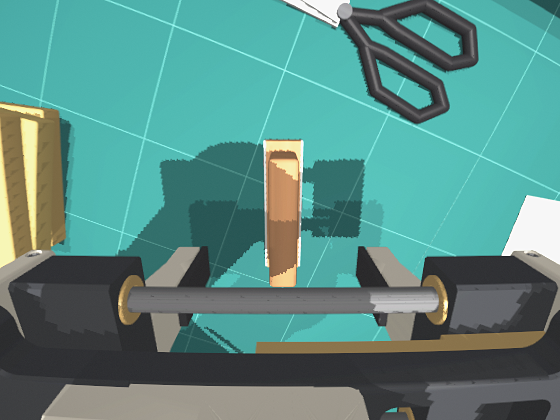

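Both fingers straddle the grip, and the block is centred and parallel in the wrist view at (284,210). Descending now.

```bash
python3 -m crank '[{"dx":0,"dy":-3,"dz":30,"wx":0,"wy":0,"wz":0,"hand":100},{"dx":0,"dy":0,"dz":30,"wx":0,"wy":0,"wz":0,"hand":100},{"dx":0,"dy":0,"dz":26,"wx":0,"wy":0,"wz":0,"hand":100},{"dx":0,"dy":0,"dz":0,"wx":0,"wy":0,"wz":0,"hand":100}]'; python3 -m crank '[{"dx":0,"dy":0,"dz":0,"wx":0,"wy":0,"wz":0,"hand":0},{"dx":0,"dy":0,"dz":0,"wx":0,"wy":0,"wz":0,"hand":0},{"dx":0,"dy":0,"dz":0,"wx":0,"wy":0,"wz":0,"hand":0},{"dx":0,"dy":0,"dz":0,"wx":0,"wy":0,"wz":0,"hand":0},{"dx":0,"dy":0,"dz":0,"wx":0,"wy":0,"wz":0,"hand":0}]' 45
```

```text
time_s: 5.78
tcp_pos: [0.4399, -0.3915, 0.0353]
eef_rot: [-180.0, -0.0, -158.9]
contact_force: [0.3, 0.4, -0.2]
gripper_width: 0.0876
time_s: 6.4
tcp_pos: [0.4395, -0.392, 0.0347]
eef_rot: [-180.0, 0.0, -159.0]
contact_force: [-0.4, -0.2, 0.2]
gripper_width: 0.043
```

```bash
python3 -m crank '[{"dx":0,"dy":0,"dz":0,"wx":0,"wy":0,"wz":0,"hand":0},{"dx":0,"dy":0,"dz":0,"wx":0,"wy":0,"wz":0,"hand":0},{"dx":0,"dy":0,"dz":0,"wx":0,"wy":0,"wz":0,"hand":0},{"dx":0,"dy":0,"dz":0,"wx":0,"wy":0,"wz":0,"hand":0}]' 45
python3 - <<'E'
from h import *
import pickle
print(get_state()['gripper_width'],get_state()['tcp_pos'])
# panel fit: threads detections in wrist w2 (dark spots) + scene + side corners
loc=np.array([[-40,-60],[40,-60],[40,60],[-40,60]])/1000.
obs={'scene':[[260.8,211.4],[265.9,233.5],[306.4,221.3],[299.9,202.1]],
'wrist':[[296.8,68.7],[233.7,40.3],None,[249.3,157.9]],
'side':[[281.4,204.0],[257.8,203.0],[250,226],[271.7,234.5]]}
for n,o in obs.items():
    C=cam(n,pickle.load(open('w2.pkl','rb')) if n=='wrist' else None)
    L=np.array([l for l,q in zip(loc,o) if q]);W=np.array([back(C,q,.05)[0][:2] for q in o if q])
    f=lambda p:(L@np.array([[np.cos(p[2]),np.sin(p[2])],[-np.sin(p[2]),np.cos(p[2])]])+p[:2]-W).ravel()
    r=least_squares(f,[.56,.015,-.2]);print(n,r.x[:2].round(4),np.degrees(r.x[2]).round(2),(r.fun*1000).round(1))
E
```

```text
time_s: 6.9
tcp_pos: [0.4394, -0.3919, 0.0344]
eef_rot: [180.0, -0.0, -159.0]
contact_force: [0.6, -0.8, -1.5]
gripper_width: 0.0219
0.02187708598831335 [ 0.43939984 -0.39193832  0.0344279 ]
scene [0.5552 0.0162] -6.55 [-3.  -2.9 -0.4  3.2  6.4  1.3 -3.  -1.6]
wrist [0.562 0.015] -8.21 [ 2.8  4.  -1.  -2.3 -1.9 -1.7]
side [0.5622 0.0067] -6.06 [ -4.8  12.4   2.4  -0.2   7.8   4.7  -5.4 -16.9]
```

```bash
cat > pf.py <<'E'
from h import *
from scipy.optimize import minimize
def rot(a): return np.array([[np.cos(a),-np.sin(a)],[np.sin(a),np.cos(a)]])
def panel_pts(p,L,z=.05): return np.c_[L@rot(p[2]).T+p[:2],np.full(len(L),z)]
def edgefit(im,C,p0,L,z=.05,half=6,excl=None,mask=None):
    """fit planar polygon outline: for points along edges search strongest gradient along normal, robust LSQ"""
    g=cv2.GaussianBlur(im.astype(np.float32),(0,0),1.0)
    p=np.array(p0,float)
    for it in range(8):
        h=max(half-it,3)
        pts=[];nrm=[]
        for i in range(len(L)):
            if excl and i in excl: continue
            a,b=L[i],L[(i+1)%len(L)]
            for s in np.linspace(.04,.96,40):
                pts.append(a+(b-a)*s); d=(b-a)/np.linalg.norm(b-a);nrm.append([d[1],-d[0]])
        pts=np.array(pts);nrm=np.array(nrm)
        u=proj(C,panel_pts(p,pts,z));u2=proj(C,panel_pts(p,pts+nrm*.002,z));n=u2-u;n/=np.linalg.norm(n,axis=1,keepdims=True)
        ss=np.arange(-h,h+.01,.25)
        smp=u[:,None]+n[:,None]*ss[None,:,None]
        prof=cv2.remap(g,smp[...,0].astype(np.float32),smp[...,1].astype(np.float32),cv2.INTER_LINEAR)
        gr=np.linalg.norm(np.gradient(prof,axis=1),axis=2)
        j=gr[:,2:-2].argmax(1)+2; ok=gr[np.arange(len(j)),j]>4
        H,Wd=im.shape[:2]; ok&=(u[:,0]>8)&(u[:,0]<Wd-8)&(u[:,1]>8)&(u[:,1]<H-8)
        if mask is not None: ok&=np.array([mask(q) for q in u])
        tgt=u+n*ss[j][:,None]
        f=lambda q:(((proj(C,panel_pts(q,pts,z))-tgt)*n).sum(1))[ok]
        r=least_squares(f,p,loss='soft_l1',f_scale=.5,x_scale=[.01,.01,.05]);p=r.x
    return p,np.median(abs(r.fun)),ok.sum()
PAN=np.array([[-100,-130],[100,-130],[100,130],[-100,130]])/1000.
E
python3 - <<'E'
from pf import *
import pickle
for n,f in(('scene','pics/scene0.png'),('side','pics/side0.png'),('wrist','pics/w2.png')):
    C=cam(n,pickle.load(open('w2.pkl','rb')) if n=='wrist' else None); im=cv2.imread(f)
    mask=(lambda q:q[1]<140) if n=='wrist' else None
    p,m,k=edgefit(im,C,[.56,.015,np.radians(-8)],PAN,half=9,mask=mask)
    print(n,p[:2].round(4),np.degrees(p[2]).round(2),m,k)
    for q in proj(C,panel_pts(p,np.r_[PAN,[[-.04,-.06],[.04,-.06],[.04,.06],[-.04,.06],[0,0]]])): cv2.circle(im,tuple(int(round(v*8)) for v in q),12,(255,0,255),1,shift=3)
    x,y=proj(C,[[p[0],p[1],.05]])[0].astype(int);x0=max(x-85,0);y0=max(y-70,0)
    cv2.imwrite(f'pics/pf_{n}.png',cv2.resize(im[y0:y0+150,x0:x0+190],None,fx=4,fy=4,interpolation=cv2.INTER_CUBIC))
E
```

```text
scene [0.5616 0.0136] -7.06 0.22946056144418914 160
side [0.564  0.0148] -7.5 0.5938866488946177 160
wrist [0.5599 0.0074] -7.36 0.22920692278582547 62
```

View pics/pf_scene.png

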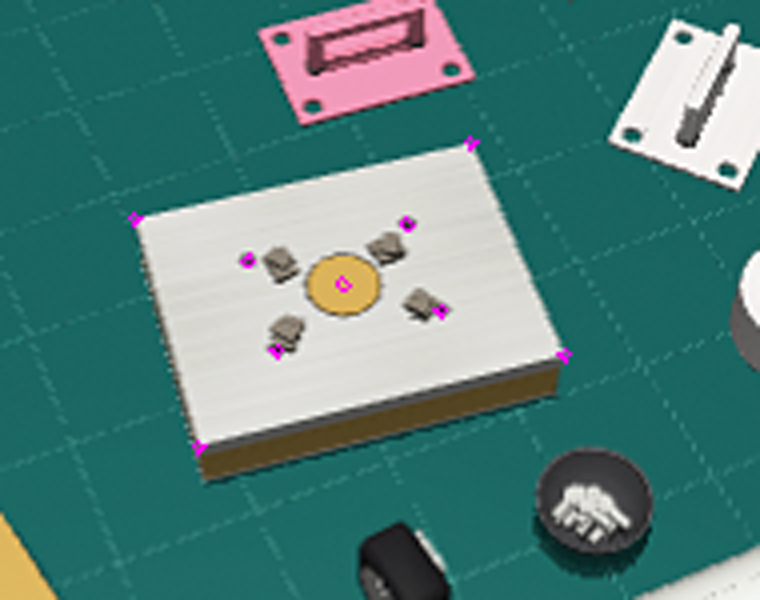

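View pics/pf_side.png

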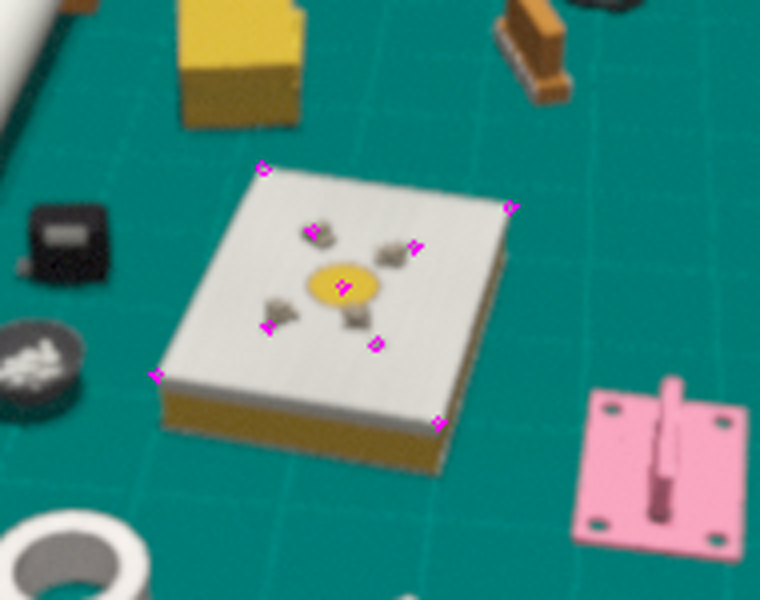

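View pics/pf_wrist.png

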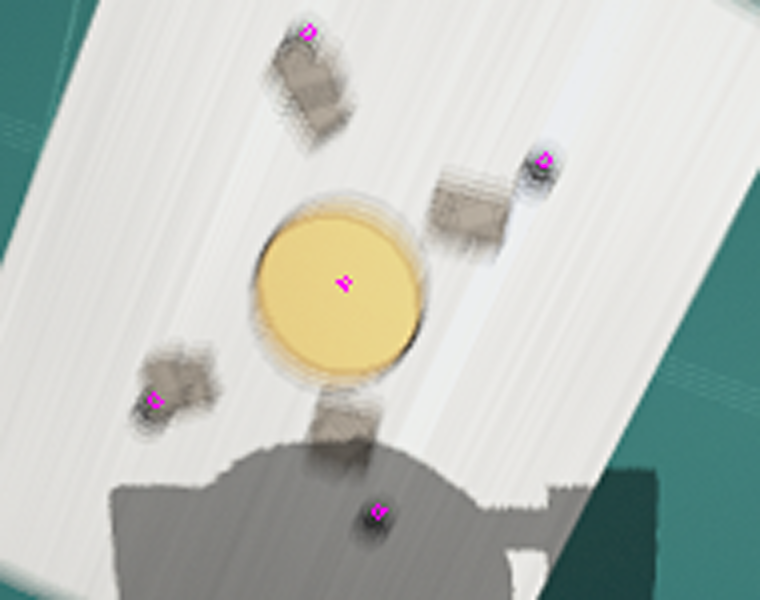

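Run:
```python
from pf import *
C=cam('scene');p=[.562,.014,np.radians(-7.2)]
x,y=proj(C,[[.5616,.0136,.05]])[0].astype(int)
w=back(C,np.array([[281,264],[387,247],[288,332],[422,303]])/4+[x-85,y-70],.056)
print(((w[:,:2]-p[:2])@rot(p[2])*1000).round(0), w.round(3))
L=lambda a,b:panel_pts(p,np.array([[a,b]]))[0].round(4)
print(L(.003,.085),L(.003,-.155),np.degrees(p[2])+90-180)
mv([*L(.003,.085)[:2],.25],-97.2)
```

```text
[[-24. -39.]
 [-18.  39.]
 [ 34. -49.]
 [ 36.  48.]] [[ 0.533 -0.021  0.056]
 [ 0.549  0.055  0.056]
 [ 0.589 -0.039  0.056]
 [ 0.604  0.057  0.056]]
[0.5756 0.098  0.05  ] [ 0.5455 -0.1402  0.05  ] -97.2
tcp [ 0.4394 -0.3919  0.0344] rpy [ 1.7999e+02 -1.0000e-02 -1.5897e+02] t 6.9 F [ 0.6 -0.8 -1.5] w 0.0219
shift(before turn) [-302.9  408.5 -215.6] after turn [-503.1  -73.7 -215.6] turn [ 1.000e-02 -0.000e+00 -6.177e+01]
```

```bash
python3 -m crank '[{"dx":0,"dy":0,"dz":-30,"wx":0,"wy":0,"wz":0,"hand":0},{"dx":0,"dy":0,"dz":-45,"wx":0,"wy":0,"wz":0,"hand":0},{"dx":0,"dy":0,"dz":-45,"wx":0,"wy":0,"wz":0,"hand":0},{"dx":0,"dy":0,"dz":0,"wx":0,"wy":0,"wz":-10.3,"hand":0},{"dx":0,"dy":0,"dz":0,"wx":0,"wy":0,"wz":-10.3,"hand":0},{"dx":0,"dy":0,"dz":0,"wx":0,"wy":0,"wz":-10.3,"hand":0},{"dx":0,"dy":0,"dz":0,"wx":0,"wy":0,"wz":-10.3,"hand":0},{"dx":0,"dy":0,"dz":0,"wx":0,"wy":0,"wz":-10.3,"hand":0},{"dx":0,"dy":0,"dz":0,"wx":0,"wy":0,"wz":-10.3,"hand":0},{"dx":0,"dy":0,"dz":0,"wx":0,"wy":0,"wz":0,"hand":0}]'
python3 - <<'E'
from pf import *
p=[.562,.014,np.radians(-7.2)]
L=lambda a,b:panel_pts(p,np.array([[a,b]]))[0].round(4)
mv([*L(.005,.088)[:2],.16],-97.2)
cv2.imwrite('pics/l1.png',optics.capture('wrist'))
E
```

```text
time_s: 8.15
tcp_pos: [0.4392, -0.3917, 0.1542]
eef_rot: [180.0, 0.0, -97.2]
contact_force: [0.0, -0.5, -2.3]
gripper_width: 0.0219
tcp [ 0.4392 -0.3917  0.1542] rpy [ 1.7996e+02  2.0000e-02 -9.7240e+01] t 8.15 F [ 0.  -0.5 -2.3] w 0.0219
shift(before turn) [-506.   -75.7   -5.7] after turn [-505.9  -76.    -5.8] turn [ 0.04  0.02 -0.04]
```

View pics/l1.png

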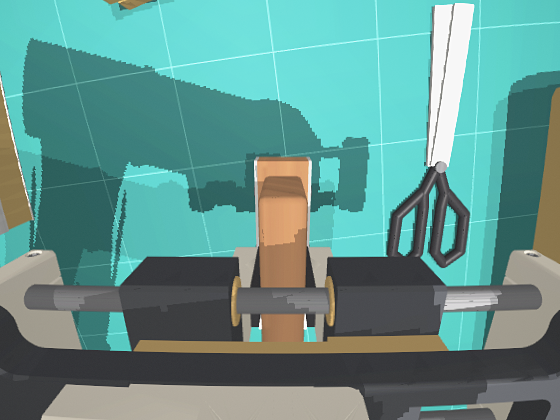

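The block is held squarely between the fingers at (284,240) with no tilt. Moving to the start of the sweep.

```bash
python3 -m crank '[{"dx":-55,"dy":-8,"dz":0,"wx":0,"wy":0,"wz":0,"hand":0},{"dx":-55,"dy":-8,"dz":0,"wx":0,"wy":0,"wz":0,"hand":0},{"dx":-55,"dy":-8,"dz":0,"wx":0,"wy":0,"wz":0,"hand":0},{"dx":-55,"dy":-8,"dz":0,"wx":0,"wy":0,"wz":0,"hand":0},{"dx":-55,"dy":-8,"dz":0,"wx":0,"wy":0,"wz":0,"hand":0},{"dx":-55,"dy":-9,"dz":0,"wx":0,"wy":0,"wz":0,"hand":0},{"dx":-55,"dy":-9,"dz":0,"wx":0,"wy":0,"wz":0,"hand":0},{"dx":-60,"dy":-9,"dz":0,"wx":0,"wy":0,"wz":0,"hand":0},{"dx":-61,"dy":-9,"dz":0,"wx":0,"wy":0,"wz":0,"hand":0},{"dx":0,"dy":0,"dz":0,"wx":0,"wy":0,"wz":0,"hand":0}]'
python3 - <<'E'
from pf import *
p=[.562,.014,np.radians(-7.2)]
L=lambda a,b:panel_pts(p,np.array([[a,b]]))[0].round(4)
mv([*L(.005,.088)[:2],.0344+.052],-97.2)
a=cv2.resize(optics.capture('side')[150:290,180:350],None,fx=2.3,fy=2.3);b=cv2.resize(optics.capture('scene')[130:270,220:390],None,fx=2.3,fy=2.3)
cv2.imwrite('pics/s1.png',np.hstack([a,b]))
E
```

```text
time_s: 9.45
tcp_pos: [0.579, 0.1045, 0.1542]
eef_rot: [-180.0, 0.0, -97.2]
contact_force: [-0.3, -0.1, -2.1]
gripper_width: 0.0219
tcp [0.579  0.1045 0.1542] rpy [-1.7998e+02  2.0000e-02 -9.7180e+01] t 9.45 F [-0.3 -0.1 -2.1] w 0.0219
shift(before turn) [ 3.9  0.6 67.8] after turn [ 3.9  0.5 67.8] turn [-0.02  0.02  0.02]
```

View pics/s1.png

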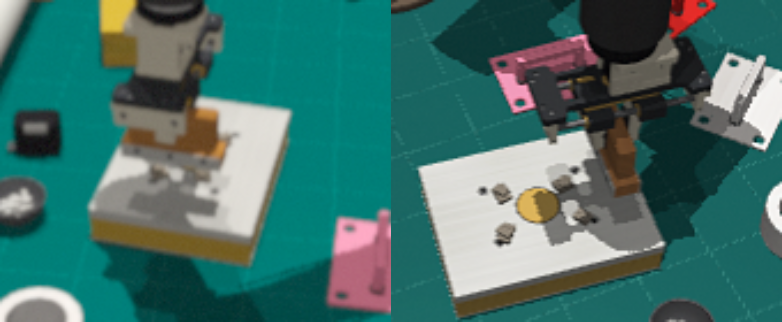

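```bash
python3 -m crank '[{"dx":2,"dy":0,"dz":30,"wx":0,"wy":0,"wz":0,"hand":0},{"dx":0,"dy":0,"dz":25,"wx":0,"wy":0,"wz":0,"hand":0},{"dx":0,"dy":0,"dz":12.5,"wx":0,"wy":0,"wz":0,"hand":0},{"dx":0,"dy":0,"dz":0,"wx":0,"wy":0,"wz":0,"hand":0},{"dx":0,"dy":0,"dz":0,"wx":0,"wy":0,"wz":0,"hand":0}]'
python3 - <<'E'
from pf import *
a=cv2.resize(optics.capture('side')[150:290,180:350],None,fx=2.3,fy=2.3);b=cv2.resize(optics.capture('scene')[130:270,220:390],None,fx=2.3,fy=2.3)
cv2.imwrite('pics/s2.png',np.hstack([a,b]))
E
```

```text
time_s: 10.18
tcp_pos: [0.5785, 0.0985, 0.0881]
eef_rot: [-179.9, 0.0, -97.2]
contact_force: [0.0, 0.5, -1.3]
gripper_width: 0.0219
```

View pics/s2.png

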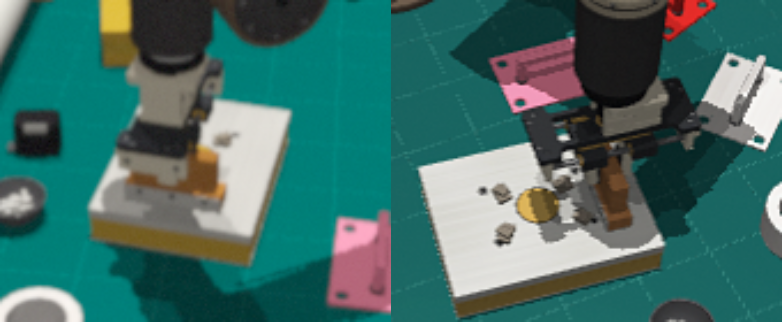

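```bash
python3 -m crank '[{"dx":0,"dy":0,"dz":2.3,"wx":0,"wy":0,"wz":0,"hand":0},{"dx":6,"dy":0,"dz":0,"wx":0,"wy":0,"wz":0,"hand":0},{"dx":14,"dy":0,"dz":0,"wx":0,"wy":0,"wz":0,"hand":0},{"dx":14,"dy":0,"dz":0,"wx":0,"wy":0,"wz":0,"hand":0},{"dx":14,"dy":0,"dz":0,"wx":0,"wy":0,"wz":0,"hand":0},{"dx":14,"dy":0,"dz":0,"wx":0,"wy":0,"wz":0,"hand":0},{"dx":14,"dy":0,"dz":0,"wx":0,"wy":0,"wz":0,"hand":0},{"dx":14,"dy":0,"dz":0,"wx":0,"wy":0,"wz":0,"hand":0}]'
python3 - <<'E'
from pf import *
a=cv2.resize(optics.capture('side')[150:290,180:350],None,fx=2.3,fy=2.3);b=cv2.resize(optics.capture('scene')[130:270,220:390],None,fx=2.3,fy=2.3)
cv2.imwrite('pics/s3.png',np.hstack([a,b])); cv2.imwrite('pics/s3w.png',optics.capture('wrist'))
E
```

```text
time_s: 11.28
tcp_pos: [0.5664, 0.0083, 0.0848]
eef_rot: [-180.0, 0.0, -97.2]
contact_force: [0.9, -0.8, -2.2]
gripper_width: 0.0214
```

View pics/s3.png

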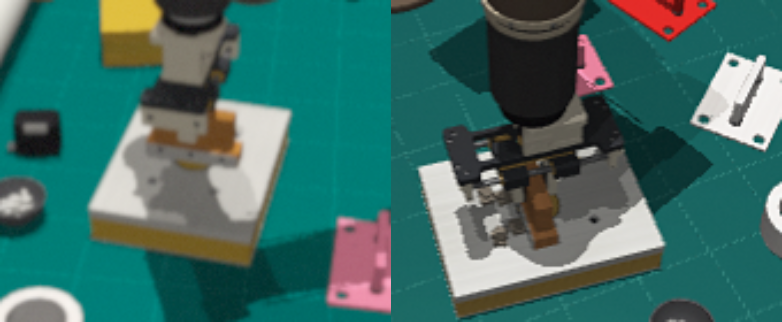

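View pics/s3w.png

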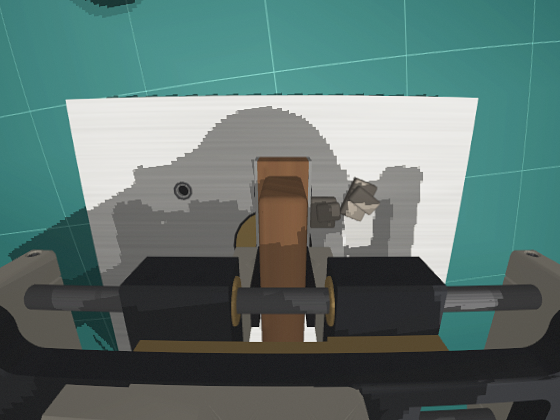

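```bash
python3 -m crank '[{"dx":14,"dy":0,"dz":-0.5,"wx":0,"wy":0,"wz":0,"hand":0},{"dx":14,"dy":0,"dz":0,"wx":0,"wy":0,"wz":0,"hand":0},{"dx":14,"dy":0,"dz":0,"wx":0,"wy":0,"wz":0,"hand":0},{"dx":14,"dy":0,"dz":0,"wx":0,"wy":0,"wz":0,"hand":0},{"dx":14,"dy":0,"dz":0,"wx":0,"wy":0,"wz":0,"hand":0},{"dx":14,"dy":0,"dz":0,"wx":0,"wy":0,"wz":0,"hand":0}]'
python3 - <<'E'
from pf import *
a=cv2.resize(optics.capture('side')[150:290,180:350],None,fx=2.3,fy=2.3);b=cv2.resize(optics.capture('scene')[130:270,190:360],None,fx=2.3,fy=2.3)
cv2.imwrite('pics/s4.png',np.hstack([a,b])); cv2.imwrite('pics/s4w.png',optics.capture('wrist'))
E
```

```text
time_s: 12.18
tcp_pos: [0.5559, -0.075, 0.0853]
eef_rot: [180.0, 0.0, -97.2]
contact_force: [0.6, 0.1, -2.2]
gripper_width: 0.0218
```

View pics/s4.png

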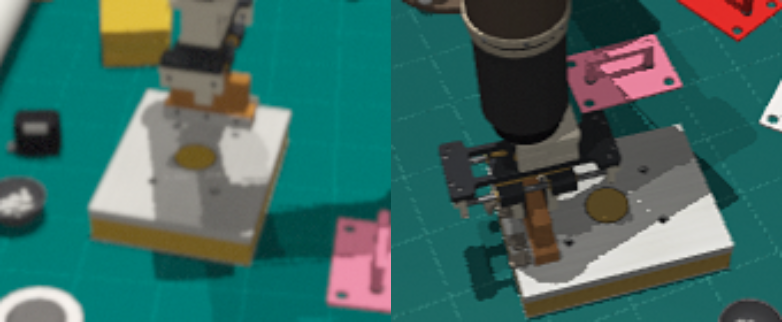

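View pics/s4w.png

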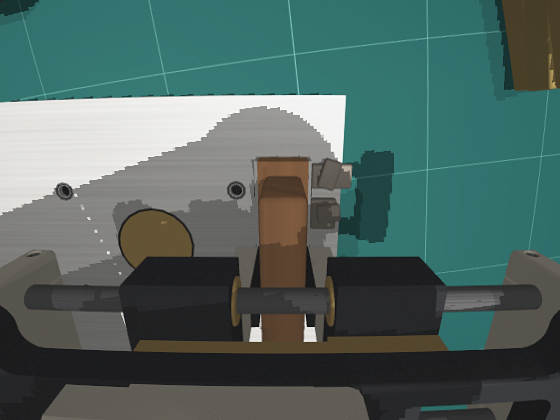

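```bash
python3 -m crank '[{"dx":14,"dy":0,"dz":0,"wx":0,"wy":0,"wz":0,"hand":0},{"dx":14,"dy":0,"dz":0,"wx":0,"wy":0,"wz":0,"hand":0},{"dx":14,"dy":0,"dz":0,"wx":0,"wy":0,"wz":0,"hand":0},{"dx":14,"dy":0,"dz":0,"wx":0,"wy":0,"wz":0,"hand":0},{"dx":14,"dy":0,"dz":0,"wx":0,"wy":0,"wz":0,"hand":0},{"dx":0,"dy":0,"dz":-40,"wx":0,"wy":0,"wz":0,"hand":0},{"dx":0,"dy":0,"dz":-40,"wx":0,"wy":0,"wz":0,"hand":0},{"dx":30,"dy":0,"dz":0,"wx":0,"wy":0,"wz":0,"hand":0},{"dx":30,"dy":0,"dz":0,"wx":0,"wy":0,"wz":0,"hand":0},{"dx":30,"dy":0,"dz":0,"wx":0,"wy":0,"wz":0,"hand":0}]'
python3 - <<'E'
from pf import *
a=cv2.resize(optics.capture('side')[130:270,180:350],None,fx=2.3,fy=2.3);b=cv2.resize(optics.capture('scene')[150:290,190:360],None,fx=2.3,fy=2.3)
cv2.imwrite('pics/s5.png',np.hstack([a,b])); cv2.imwrite('pics/s5w.png',optics.capture('wrist'))
E
```

```text
time_s: 13.58
tcp_pos: [0.5357, -0.2341, 0.1655]
eef_rot: [-180.0, 0.0, -97.2]
contact_force: [0.1, -0.5, -2.6]
gripper_width: 0.0219
```

View pics/s5.png

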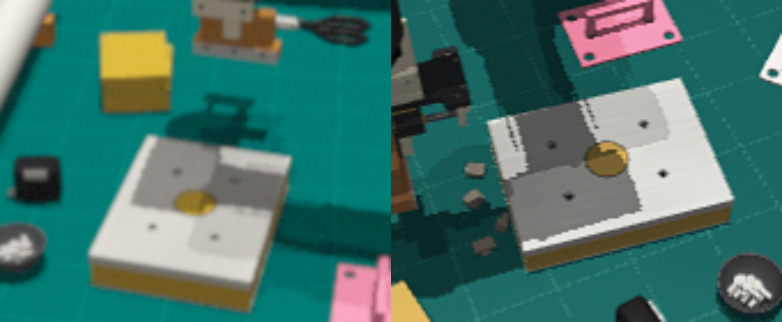

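View pics/s5w.png

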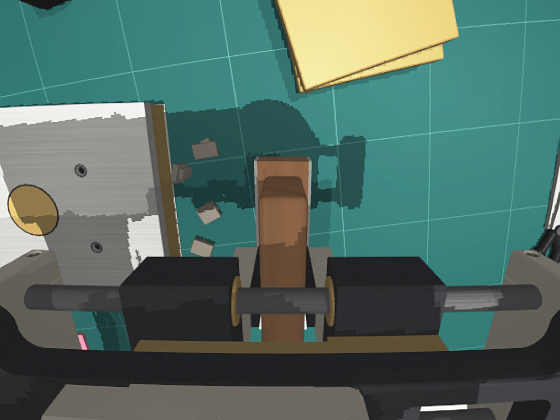

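Run:
```python
from pf import *
C=cam('wrist');print(back(C,[[303,92],[443,55]],.066),back(C,[[545,240]],0.01),back(C,[[181,173],[205,150],[208,212],[203,247]],.006))
mv([.45,-.36,.04],-97.2)
```

```text
[[ 0.6329455  -0.26396312  0.066     ]
 [ 0.64839527 -0.37912037  0.066     ]] [[ 0.43892222 -0.54198067  0.01      ]] [[ 0.5713045  -0.12794307  0.006     ]
 [ 0.59218579 -0.15902639  0.006     ]
 [ 0.52363427 -0.14837161  0.006     ]
 [ 0.48174787 -0.1336444   0.006     ]]
tcp [ 0.5355 -0.2344  0.165 ] rpy [179.98  -0.   -97.3 ] t 13.72 F [-1.4  0.  -2. ] w 0.0214
shift(before turn) [135.5  68.8 125.1] after turn [135.3  69.1 125. ] turn [ 0.02 -0.   -0.1 ]
```

```bash
python3 -m crank '[{"dx":45,"dy":23,"dz":0,"wx":0,"wy":0,"wz":0,"hand":0},{"dx":45,"dy":23,"dz":0,"wx":0,"wy":0,"wz":0,"hand":0},{"dx":45,"dy":23,"dz":30,"wx":0,"wy":0,"wz":0,"hand":0},{"dx":0,"dy":0,"dz":50,"wx":0,"wy":0,"wz":0,"hand":0},{"dx":0,"dy":0,"dz":40,"wx":0,"wy":0,"wz":0,"hand":0},{"dx":0,"dy":0,"dz":0,"wx":0,"wy":0,"wz":0,"hand":0},{"dx":0,"dy":0,"dz":0,"wx":0,"wy":0,"wz":0,"hand":0}]'
```

```text
time_s: 14.6
tcp_pos: [0.4519, -0.3584, 0.0467]
eef_rot: [-179.9, -0.0, -97.1]
contact_force: [0.1, 0.2, -1.1]
gripper_width: 0.0223
```

```bash
python3 -m crank '[{"dx":0,"dy":0,"dz":8,"wx":0,"wy":0,"wz":0,"hand":0},{"dx":0,"dy":0,"dz":3.5,"wx":0,"wy":0,"wz":0,"hand":0},{"dx":0,"dy":0,"dz":0,"wx":0,"wy":0,"wz":0,"hand":0},{"dx":0,"dy":0,"dz":0,"wx":0,"wy":0,"wz":0,"hand":0}]'
```

```text
time_s: 15.1
tcp_pos: [0.4514, -0.3582, 0.0344]
eef_rot: [-179.9, -0.0, -97.2]
contact_force: [0.8, 0.9, 3.3]
gripper_width: 0.0218
```

```bash
python3 -m crank '[{"dx":0,"dy":0,"dz":0,"wx":0,"wy":0,"wz":0,"hand":100},{"dx":0,"dy":0,"dz":0,"wx":0,"wy":0,"wz":0,"hand":100},{"dx":0,"dy":0,"dz":0,"wx":0,"wy":0,"wz":0,"hand":100},{"dx":0,"dy":0,"dz":0,"wx":0,"wy":0,"wz":0,"hand":100},{"dx":0,"dy":0,"dz":0,"wx":0,"wy":0,"wz":0,"hand":100},{"dx":0,"dy":0,"dz":0,"wx":0,"wy":0,"wz":0,"hand":100},{"dx":0,"dy":0,"dz":-30,"wx":0,"wy":0,"wz":0,"hand":100},{"dx":0,"dy":0,"dz":-60,"wx":0,"wy":0,"wz":0,"hand":100},{"dx":0,"dy":0,"dz":-60,"wx":0,"wy":0,"wz":0,"hand":100},{"dx":0,"dy":0,"dz":-60,"wx":0,"wy":0,"wz":0,"hand":100}]'
python3 - <<'E'
from pf import *
cv2.imwrite('pics/r1.png',optics.capture('wrist'))
CV=np.array([[-55,-75],[55,-75],[55,75],[-55,75]])/1000.
# initial: cover centre (.486,.37); handle direction
C=cam('side');print(back(C,[[203+25,0]],0)[0])
a=back(C,np.array([[165,460],[218,505]])/2.4+[200,120],.042);print('handle',a,np.degrees(np.arctan2(*(a[1]-a[0])[[1,0]])))
for n in('scene','side'):
    C=cam(n);im=cv2.imread(f'pics/{n}0.png')
    for y0 in (-45,-50):
        p,m,k=edgefit(im,C,[.484,.372,np.radians(y0)],CV,z=.005,half=7);print(n,p[:2].round(4),np.degrees(p[2]).round(2),m)
E
```

```text
time_s: 16.35
tcp_pos: [0.4504, -0.3579, 0.2459]
eef_rot: [-180.0, 0.0, -97.2]
contact_force: [0.6, -0.7, -0.4]
gripper_width: 0.0876
[ 1.2084255 -2.8109155  0.       ]
handle [[0.5099462  0.36603387 0.042     ]
 [0.45271306 0.41678992 0.042     ]] 138.43243702868762
scene [0.4779 0.3674] -22.82 1.7323499034428522
scene [0.4869 0.3794] -89.16 1.3286218961960066
side [0.4933 0.3613] -21.54 1.6286069459955559
side [0.4942 0.3614] -21.75 1.9543796739668593
```

View pics/r1.png

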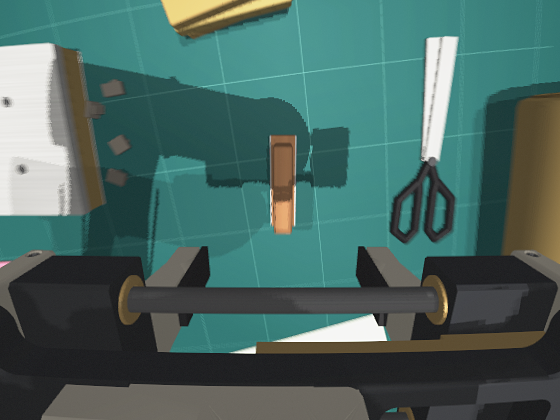

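Run:
```python
from pf import *
CV=np.array([[-55,-75],[55,-75],[55,75],[-55,75]])/1000.
for n in('scene','side'):
    C=cam(n);im=cv2.imread(f'pics/{n}0.png')
    p,m,k=edgefit(im,C,[.484,.372,np.radians(48)],CV,z=.005,half=7);print(n,p[:2].round(4),np.degrees(p[2]).round(2),m)
mv([.47,.23,.28],-132)
```

```text
scene [0.4796 0.3682] 39.71 0.25090344160675565
side [0.4816 0.3702] 40.81 0.7599844262812585
tcp [ 0.4533 -0.3604  0.2551] rpy [-179.38   -0.33  -97.1 ] t 16.4 F [ 2.8 -1.3  9.7] w 0.0877
shift(before turn) [-587.7   56.   -28.9] after turn [-449.9  382.6  -24.9] turn [-0.7  -0.13 34.9 ]
```

```bash
python3 -m crank '[{"dx":0,"dy":0,"dz":0,"wx":0,"wy":0,"wz":10.7,"hand":100},{"dx":0,"dy":0,"dz":0,"wx":0,"wy":0,"wz":10.7,"hand":100},{"dx":0,"dy":0,"dz":0,"wx":0,"wy":0,"wz":10.7,"hand":100},{"dx":0,"dy":0,"dz":0,"wx":0,"wy":0,"wz":10.7,"hand":100},{"dx":0,"dy":0,"dz":0,"wx":0,"wy":0,"wz":0,"hand":100}]'
python3 -c "
from pf import *
mv([.416,.446,.26],-140); print(get_state()['joints'].round(0))"
```

```text
time_s: 17.02
tcp_pos: [0.4507, -0.3581, 0.2437]
eef_rot: [180.0, 0.0, -139.9]
contact_force: [0.6, 0.5, -0.5]
gripper_width: 0.0876
tcp [ 0.4507 -0.3581  0.2437] rpy [ 179.99    0.   -139.9 ] t 17.02 F [ 0.6  0.5 -0.5] w 0.0876
shift(before turn) [-491.4  637.4  -16.2] after turn [-490.3  638.2  -16.3] turn [0.01 0.   0.1 ]
[-19.  11. -11.  -0. -69.  59.]
```

```bash
python3 -m crank '[{"dx":-33,"dy":42.5,"dz":-2,"wx":0,"wy":0,"wz":0,"hand":100},{"dx":-33,"dy":42.5,"dz":-2,"wx":0,"wy":0,"wz":0,"hand":100},{"dx":-33,"dy":42.5,"dz":-2,"wx":0,"wy":0,"wz":0,"hand":100},{"dx":-33,"dy":42.5,"dz":-2,"wx":0,"wy":0,"wz":0,"hand":100},{"dx":-33,"dy":42.5,"dz":-2,"wx":0,"wy":0,"wz":0,"hand":100},{"dx":-33,"dy":42.5,"dz":-2,"wx":0,"wy":0,"wz":0,"hand":100},{"dx":-33,"dy":42.5,"dz":-2,"wx":0,"wy":0,"wz":0,"hand":100},{"dx":-33,"dy":42.5,"dz":-2,"wx":0,"wy":0,"wz":0,"hand":100},{"dx":-33,"dy":42.5,"dz":0,"wx":0,"wy":0,"wz":0,"hand":100},{"dx":-33,"dy":42.5,"dz":0,"wx":0,"wy":0,"wz":0,"hand":100}]'; python3 -m crank '[{"dx":-33,"dy":42.5,"dz":0,"wx":0,"wy":0,"wz":0,"hand":100},{"dx":-33,"dy":42.5,"dz":0,"wx":0,"wy":0,"wz":0,"hand":100},{"dx":-33,"dy":42.5,"dz":0,"wx":0,"wy":0,"wz":0,"hand":100},{"dx":-33,"dy":42.5,"dz":0,"wx":0,"wy":0,"wz":0,"hand":100},{"dx":-28,"dy":42.5,"dz":0,"wx":0,"wy":0,"wz":0,"hand":100},{"dx":0,"dy":0,"dz":0,"wx":0,"wy":0,"wz":0,"hand":100},{"dx":0,"dy":0,"dz":0,"wx":0,"wy":0,"wz":0,"hand":100}]'
python3 - <<'E'
from pf import *
import pickle
st=get_state();im=optics.capture('wrist');cv2.imwrite('pics/v1.png',im);pickle.dump(st,open('v1.pkl','wb'));C=cam('wrist',st)
CV=np.array([[-55,-75],[55,-75],[55,75],[-55,75]])/1000.
p,m,k=edgefit(im,C,[.4805,.369,np.radians(40)],CV,z=.005,half=9,mask=lambda q:q[1]<245);print(p[:2].round(4),np.degrees(p[2]).round(2),m,k)
for th,z in(('cover_handle',.042),('hole_a',.005)):
  for d in finder.place_of(th,'wrist'):
    if d['conf']>.3: print(th,round(d['conf'],2),np.round(d['centre'],1),back(C,d['centre'],z)[0].round(4))
E
```

```text
time_s: 18.27
tcp_pos: [0.4296, 0.1814, 0.2601]
eef_rot: [180.0, 0.1, -139.6]
contact_force: [1.0, -0.4, 0.6]
gripper_width: 0.0877
time_s: 19.15
tcp_pos: [0.4157, 0.445, 0.2593]
eef_rot: [-180.0, -0.1, -139.8]
contact_force: [0.7, -0.8, -0.7]
gripper_width: 0.0874
[0.4795 0.3697] 39.98 0.43683412324603454 160
cover_handle 0.97 [424.8 210.5] [0.2432 0.3505 0.042 ]
cover_handle 0.97 [511.1  35.5] [0.3244 0.1352 0.042 ]
cover_handle 0.75 [279.6  98.2] [0.4837 0.3692 0.042 ]
cover_handle 0.69 [74.  71.3] [0.6942 0.5025 0.042 ]
hole_a 0.96 [540.8  35.7] [0.2795 0.082  0.005 ]
hole_a 0.95 [460.1 190.6] [0.2035 0.2926 0.005 ]
hole_a 0.92 [367.8 213.9] [0.2825 0.4065 0.005 ]
hole_a 0.91 [43.9 66. ] [0.7532 0.5347 0.005 ]
hole_a 0.89 [314.4 149. ] [0.4059 0.3876 0.005 ]
hole_a 0.88 [433.9 234.6] [0.1806 0.364  0.005 ]
hole_a 0.85 [432.7  55.8] [0.3698 0.199  0.005 ]
hole_a 0.85 [119.   27.9] [0.6963 0.4324 0.005 ]
hole_a 0.81 [146.6  84.8] [0.6301 0.4668 0.005 ]
hole_a 0.76 [253.1  54.1] [0.5453 0.3488 0.005 ]
hole_a 0.75 [469. 100.] [0.2916 0.2025 0.005 ]
hole_a 0.73 [387.  163.4] [0.315 0.336 0.005]
hole_a 0.72 [254.6 146.7] [0.4706 0.4384 0.005 ]
hole_a 0.68 [ 72.9 124.8] [0.6829 0.576  0.005 ]
hole_a 0.55 [313.   54.8] [0.4868 0.3003 0.005 ]
```

View pics/v1.png

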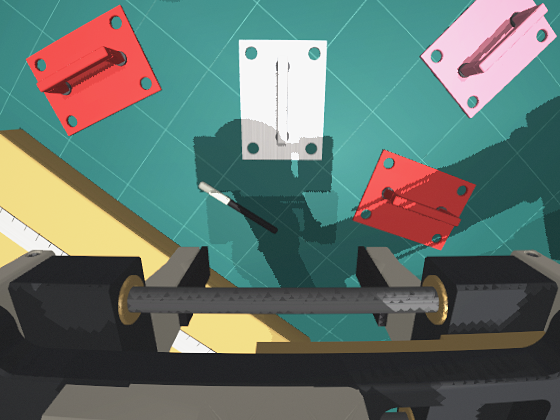

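```bash
python3 -c "
from pf import *
mv([.480,.3695,.10],-140)"
```

```text
tcp [0.4161 0.4443 0.2602] rpy [ 1.7999e+02  3.0000e-02 -1.3994e+02] t 19.3 F [ 0.1 -0.   0.6] w 0.0877
shift(before turn) [ -0.7 -98.4 160.2] after turn [ -0.9 -98.4 160.2] turn [0.01 0.03 0.06]
```

```bash
python3 -m crank '[{"dx":0,"dy":-33,"dz":50,"wx":0,"wy":0,"wz":0,"hand":100},{"dx":-1,"dy":-33,"dz":50,"wx":0,"wy":0,"wz":0,"hand":100},{"dx":0,"dy":-32.5,"dz":50,"wx":0,"wy":0,"wz":0,"hand":100},{"dx":0,"dy":0,"dz":10,"wx":0,"wy":0,"wz":0,"hand":100},{"dx":0,"dy":0,"dz":0,"wx":0,"wy":0,"wz":0,"hand":100},{"dx":0,"dy":0,"dz":0,"wx":0,"wy":0,"wz":0,"hand":100}]'
python3 - <<'E'
from pf import *
mv([.480,.3695,.023],-140)
cv2.imwrite('pics/v2.png',optics.capture('wrist'))
E
```

```text
time_s: 20.05
tcp_pos: [0.4806, 0.3717, 0.1017]
eef_rot: [180.0, 0.2, -139.9]
contact_force: [-0.3, 0.7, -0.7]
gripper_width: 0.088
tcp [0.4806 0.3717 0.1017] rpy [ 179.97    0.18 -139.92] t 20.05 F [-0.3  0.7 -0.7] w 0.088
shift(before turn) [ 2.1 -1.3 78.7] after turn [ 1.9 -1.3 78.7] turn [0.03 0.18 0.08]
```

View pics/v2.png

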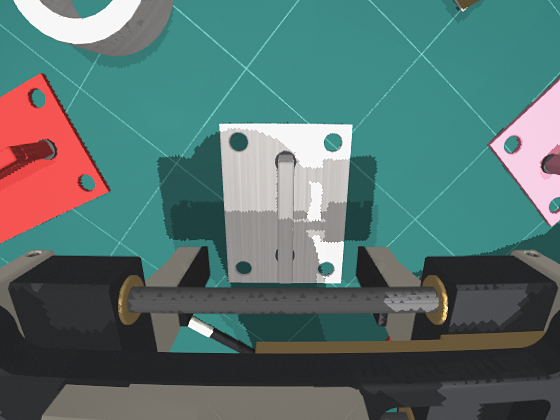

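```bash
python3 -m crank '[{"dx":1,"dy":-1,"dz":30,"wx":0,"wy":0,"wz":0,"hand":100},{"dx":0,"dy":0,"dz":28,"wx":0,"wy":0,"wz":0,"hand":100},{"dx":0,"dy":0,"dz":18,"wx":0,"wy":0,"wz":0,"hand":100},{"dx":0,"dy":0,"dz":0,"wx":0,"wy":0,"wz":0,"hand":100},{"dx":0,"dy":0,"dz":0,"wx":0,"wy":0,"wz":0,"hand":100}]'; python3 -c "
from pf import *
mv([.480,.3695,.023],-140)"
```

```text
time_s: 20.72
tcp_pos: [0.4804, 0.3702, 0.0253]
eef_rot: [180.0, 0.1, -139.9]
contact_force: [-0.3, -0.1, 0.8]
gripper_width: 0.0873
tcp [0.4804 0.3702 0.0253] rpy [ 1.7998e+02  1.3000e-01 -1.3992e+02] t 20.73 F [-0.3 -0.1  0.8] w 0.0873
shift(before turn) [ 0.8 -0.3  2.3] after turn [ 0.8 -0.3  2.3] turn [0.02 0.13 0.08]
```

```bash
python3 -m crank '[{"dx":0.5,"dy":0,"dz":2,"wx":0,"wy":0,"wz":0,"hand":0},{"dx":0,"dy":0,"dz":0,"wx":0,"wy":0,"wz":0,"hand":0},{"dx":0,"dy":0,"dz":0,"wx":0,"wy":0,"wz":0,"hand":0},{"dx":0,"dy":0,"dz":0,"wx":0,"wy":0,"wz":0,"hand":0},{"dx":0,"dy":0,"dz":0,"wx":0,"wy":0,"wz":0,"hand":0},{"dx":0,"dy":0,"dz":0,"wx":0,"wy":0,"wz":0,"hand":0},{"dx":0,"dy":0,"dz":0,"wx":0,"wy":0,"wz":0,"hand":0},{"dx":0,"dy":0,"dz":0,"wx":0,"wy":0,"wz":0,"hand":0},{"dx":0,"dy":0,"dz":0,"wx":0,"wy":0,"wz":0,"hand":0},{"dx":0,"dy":0,"dz":0,"wx":0,"wy":0,"wz":0,"hand":0}]' 50; python3 -c "
from pf import *
mv([.480,.3695,.023],-140)"
```

```text
time_s: 21.98
tcp_pos: [0.4796, 0.3688, 0.0218]
eef_rot: [180.0, 0.0, -140.0]
contact_force: [1.2, 0.1, -1.6]
gripper_width: 0.0113
tcp [0.4796 0.3688 0.0218] rpy [ 1.8000e+02  2.0000e-02 -1.3997e+02] t 21.98 F [ 1.2  0.1 -1.6] w 0.0113
shift(before turn) [-0.7  0.3 -1.2] after turn [-0.7  0.3 -1.2] turn [0.   0.02 0.03]
```

```bash
python3 -m crank '[{"dx":0,"dy":0,"dz":-10,"wx":0,"wy":0,"wz":0,"hand":0},{"dx":0,"dy":0,"dz":-35,"wx":0,"wy":0,"wz":0,"hand":0},{"dx":0,"dy":0,"dz":-40,"wx":0,"wy":0,"wz":0,"hand":0},{"dx":0,"dy":0,"dz":-40,"wx":0,"wy":0,"wz":0,"hand":0},{"dx":0,"dy":0,"dz":-30,"wx":0,"wy":0,"wz":9.5,"hand":0},{"dx":0,"dy":0,"dz":0,"wx":0,"wy":0,"wz":9.5,"hand":0},{"dx":0,"dy":0,"dz":0,"wx":0,"wy":0,"wz":9.5,"hand":0},{"dx":0,"dy":0,"dz":0,"wx":0,"wy":0,"wz":9.5,"hand":0},{"dx":0,"dy":0,"dz":0,"wx":0,"wy":0,"wz":9.2,"hand":0},{"dx":0,"dy":0,"dz":0,"wx":0,"wy":0,"wz":0,"hand":0}]'; python3 -c "
from pf import *
mv([.562,.014,.17],-187.2)
cv2.imwrite('pics/k1.png',optics.capture('wrist'))"
```

```text
time_s: 23.22
tcp_pos: [0.4791, 0.3683, 0.1768]
eef_rot: [-180.0, -0.0, 172.9]
contact_force: [0.7, -0.2, -2.8]
gripper_width: 0.0116
tcp [0.4791 0.3683 0.1768] rpy [-1.7997e+02 -3.0000e-02  1.7289e+02] t 23.23 F [ 0.7 -0.2 -2.8] w 0.0116
shift(before turn) [-126.1 -341.3    6.9] after turn [-126.6 -341.1    6.8] turn [-0.03 -0.03  0.09]
```

View pics/k1.png

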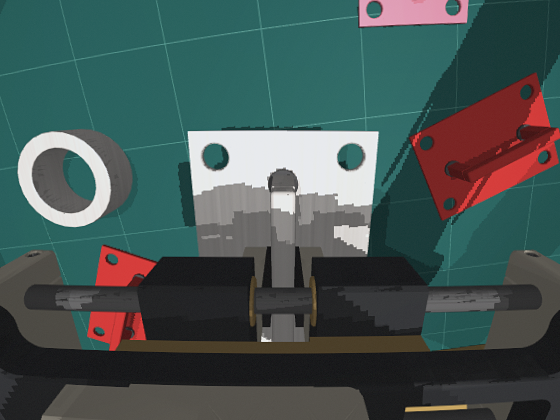

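```bash
python3 -m crank '[{"dx":-18,"dy":-48.5,"dz":0,"wx":0,"wy":0,"wz":0,"hand":0},{"dx":-18,"dy":-48.5,"dz":0,"wx":0,"wy":0,"wz":0,"hand":0},{"dx":-18,"dy":-48.5,"dz":0,"wx":0,"wy":0,"wz":0,"hand":0},{"dx":-18,"dy":-48.5,"dz":0,"wx":0,"wy":0,"wz":0,"hand":0},{"dx":-18,"dy":-48.5,"dz":0,"wx":0,"wy":0,"wz":0,"hand":0},{"dx":-18,"dy":-48.5,"dz":0,"wx":0,"wy":0,"wz":0,"hand":0},{"dx":-18,"dy":-48.5,"dz":0,"wx":0,"wy":0,"wz":0,"hand":0},{"dx":0,"dy":0,"dz":30,"wx":0,"wy":0,"wz":0,"hand":0},{"dx":0,"dy":0,"dz":0,"wx":0,"wy":0,"wz":0,"hand":0},{"dx":0,"dy":0,"dz":0,"wx":0,"wy":0,"wz":0,"hand":0}]'
python3 - <<'E'
from pf import *
import pickle
mv([.562,.014,.13],-187.2)
st=get_state();pickle.dump(st,open('k2.pkl','wb'))
for n in('wrist','scene','side'):cv2.imwrite(f'pics/k2{n}.png',optics.capture(n))
a=cv2.resize(cv2.imread('pics/k2side.png')[130:290,180:350],None,fx=2.3,fy=2.3);b=cv2.resize(cv2.imread('pics/k2scene.png')[130:290,200:370],None,fx=2.3,fy=2.3)
cv2.imwrite('pics/k2.png',np.hstack([a,b]))
E
```

```text
time_s: 24.52
tcp_pos: [0.5625, 0.0165, 0.1476]
eef_rot: [-180.0, 0.0, 173.0]
contact_force: [0.7, 1.1, -3.7]
gripper_width: 0.0111
tcp [0.5625 0.0165 0.1476] rpy [-1.7999e+02  3.0000e-02  1.7297e+02] t 24.52 F [ 0.7  1.1 -3.7] w 0.0111
shift(before turn) [ 0.2 -2.5 17.6] after turn [ 0.2 -2.5 17.6] turn [-0.01  0.03  0.17]
```

View pics/k2.png

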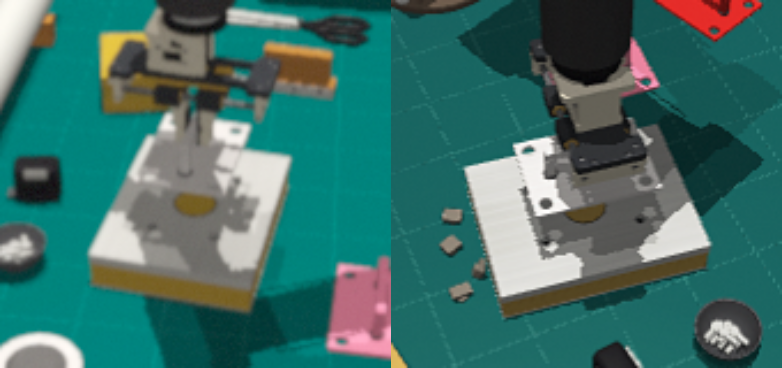

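View pics/k2wrist.png

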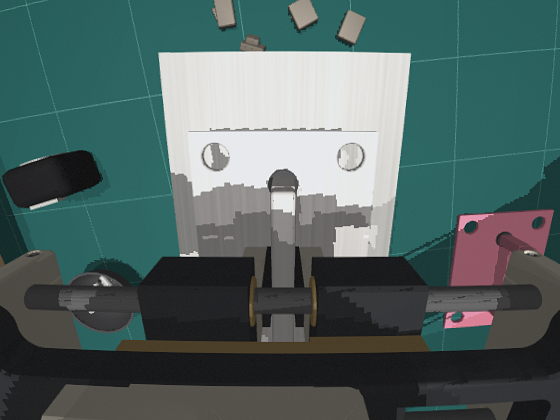

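```bash
python3 -m crank '[{"dx":0,"dy":-2,"dz":25,"wx":0,"wy":0,"wz":0,"hand":0},{"dx":0,"dy":0,"dz":20,"wx":0,"wy":0,"wz":0,"hand":0},{"dx":0,"dy":0,"dz":10,"wx":0,"wy":0,"wz":0,"hand":0},{"dx":0,"dy":0,"dz":0,"wx":0,"wy":0,"wz":0,"hand":0},{"dx":0,"dy":0,"dz":0,"wx":0,"wy":0,"wz":0,"hand":0}]'
cat > meas.py <<'E'
from pf import *
import pickle,sys
tag=sys.argv[1]
CV=np.array([[-55,-75],[55,-75],[55,75],[-55,75]])/1000.
mv([.562,.014,.082],-187.2)
for n in('wrist','scene','side'):
    st=get_state();im=optics.capture(n);cv2.imwrite(f'pics/{tag}{n}.png',im);C=cam(n,st)
    zt=st['tcp_pos'][2]-.022+.005; t=st['tcp_pos'];yaw=np.radians(-7.1)
    m1={'wrist':lambda q:q[1]<250,'scene':None,'side':None}[n]
    pp,a,k=edgefit(im,C,[.562,.014,np.radians(-7.2)],PAN,half=6,mask=m1)
    ex=[] 
    pc,b,k2=edgefit(im,C,[t[0],t[1],yaw],CV,z=zt,half=6,mask=m1)
    d=(pc[:2]-pp[:2])@rot(pp[2])*1000
    print(n,'panel',pp[:2].round(4),np.degrees(pp[2]).round(2),round(a,2),k,'cover',pc[:2].round(4),np.degrees(pc[2]).round(2),round(b,2),k2,'rel(panel frame mm)',d.round(2),'dyaw',np.degrees(pc[2]-pp[2]).round(2))
    H=np.array([[-40,-60],[40,-60],[40,60],[-40,60]])/1000.
    for P,z,col in((PAN,.05,(255,0,255)),(H,.05,(255,0,255))):
        for q in proj(C,panel_pts(pp,P,z)): cv2.circle(im,tuple(int(round(v*8)) for v in q),10,col,1,shift=3)
    for P in (CV,H):
        for q in proj(C,panel_pts(pc,P,zt)): cv2.circle(im,tuple(int(round(v*8)) for v in q),10,(0,160,0),1,shift=3)
    cr=im[30:270,140:430] if n=='wrist' else (im[150:290,200:370] if n=='scene' else im[160:270,200:330])
    f=min(780/cr.shape[1],590/cr.shape[0]);cv2.imwrite(f'pics/{tag}{n}_f.png',cv2.resize(cr,None,fx=f,fy=f,interpolation=cv2.INTER_CUBIC))
E
python3 meas.py m1
```

```text
time_s: 25.3
tcp_pos: [0.5626, 0.0144, 0.0927]
eef_rot: [180.0, 0.1, 172.9]
contact_force: [0.3, -0.4, -3.4]
gripper_width: 0.0115
tcp [0.5626 0.0144 0.0927] rpy [1.7998e+02 8.0000e-02 1.7287e+02] t 25.3 F [ 0.3 -0.4 -3.4] w 0.0115
shift(before turn) [ 0.6 -0.5 10.7] after turn [ 0.6 -0.5 10.7] turn [0.02 0.08 0.07]
wrist panel [0.561  0.0152] -7.05 0.28 84 cover [0.5624 0.0157] -6.99 0.28 56 rel(panel frame mm) [1.25 0.63] dyaw 0.06
scene panel [0.5618 0.0134] -7.21 0.23 152 cover [0.5647 0.014 ] -8.33 1.12 130 rel(panel frame mm) [2.85 0.87] dyaw -1.12
side panel [0.5653 0.0212] -7.69 0.8 155 cover [ 0.5608 -0.0057] -9.08 0.78 109 rel(panel frame mm) [ -0.83 -27.23] dyaw -1.39
```

View pics/m1wrist_f.png

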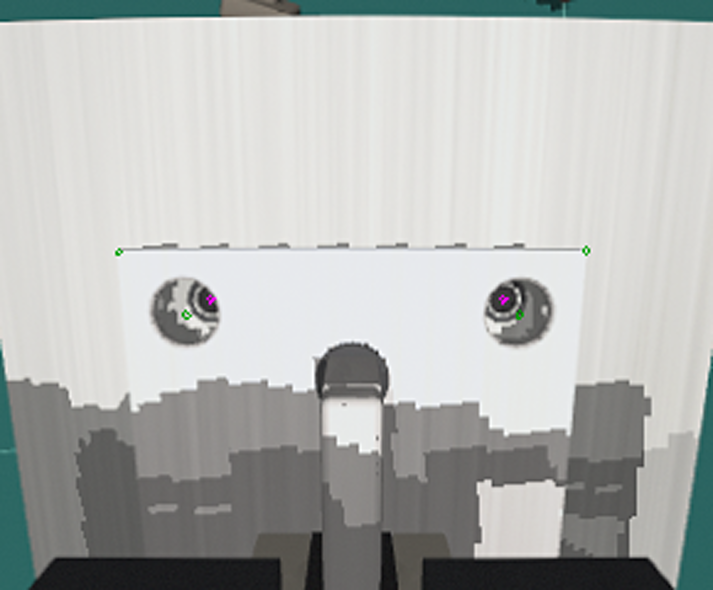

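View pics/m1scene_f.png

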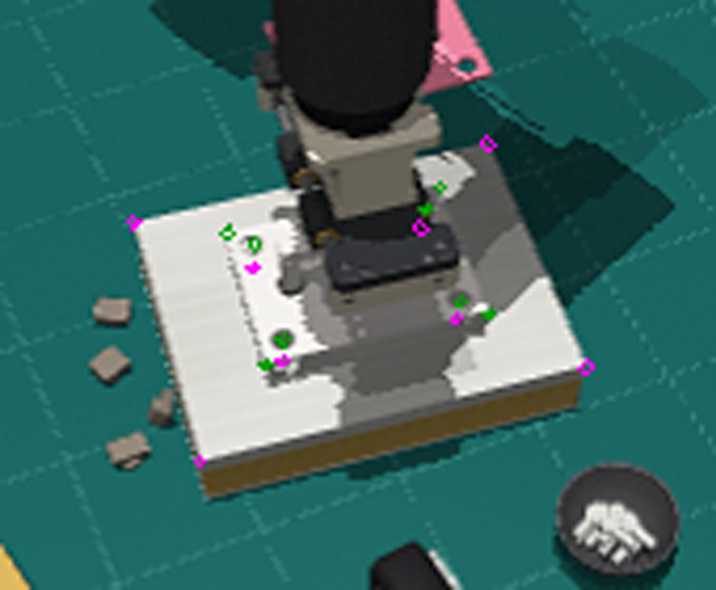

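View pics/m1side_f.png

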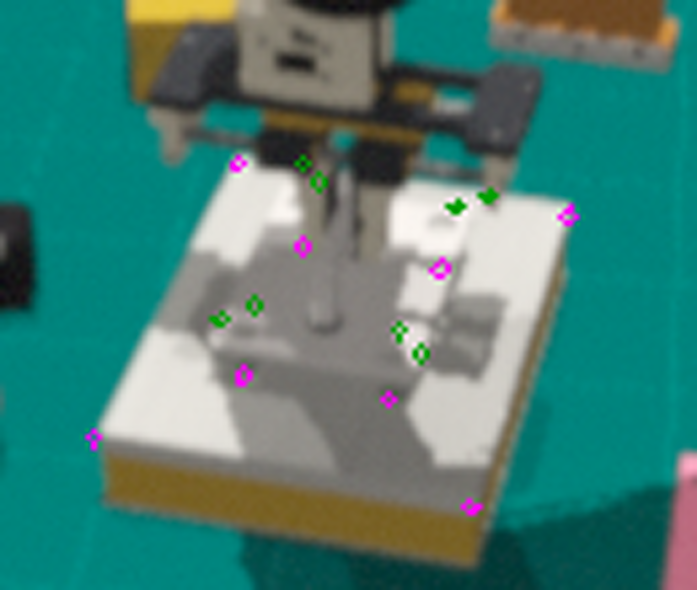

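```bash
python3 -m crank '[{"dx":1.2,"dy":-0.3,"dz":6,"wx":0,"wy":0,"wz":0,"hand":0},{"dx":0,"dy":0,"dz":4,"wx":0,"wy":0,"wz":0,"hand":0},{"dx":0,"dy":0,"dz":0,"wx":0,"wy":0,"wz":0,"hand":0},{"dx":0,"dy":0,"dz":0,"wx":0,"wy":0,"wz":0,"hand":0},{"dx":0,"dy":0,"dz":0,"wx":0,"wy":0,"wz":0,"hand":0}]'
python3 meas.py m2
python3 -c "
from plant import optics,get_state
import numpy as np
z=[]
for i in range(6): optics.capture('wrist'); z.append(np.r_[get_state()['tcp_pos']*1000,get_state()['eef_rot']])
print(np.mean(z,0).round(2),np.std(z,0).round(2))"
```

```text
time_s: 26.08
tcp_pos: [0.5608, 0.014, 0.0818]
eef_rot: [180.0, 0.0, 172.8]
contact_force: [-0.7, -1.1, -2.8]
gripper_width: 0.0116
tcp [0.5608 0.014  0.0818] rpy [1.8000e+02 1.0000e-02 1.7283e+02] t 26.07 F [-0.7 -1.1 -2.8] w 0.0116
shift(before turn) [-1.2  0.1 -0.2] after turn [-1.2  0.2 -0.2] turn [0.   0.01 0.03]
wrist panel [0.5609 0.0152] -7.0 0.26 82 cover [0.5604 0.0153] -7.09 0.2 53 rel(panel frame mm) [-0.51  0.1 ] dyaw -0.09
scene panel [0.5614 0.0136] -7.07 0.25 160 cover [0.5672 0.0131] -12.22 1.09 124 rel(panel frame mm) [5.81 0.26] dyaw -5.15
side panel [0.5662 0.0289] -6.75 0.75 158 cover [ 0.5566 -0.0114] -11.81 1.02 102 rel(panel frame mm) [ -4.73 -41.1 ] dyaw -5.05
[560.73  13.99  81.82 180.     0.   172.83] [0.01 0.01 0.02 0.   0.   0.  ]
```

View pics/m2wrist_f.png

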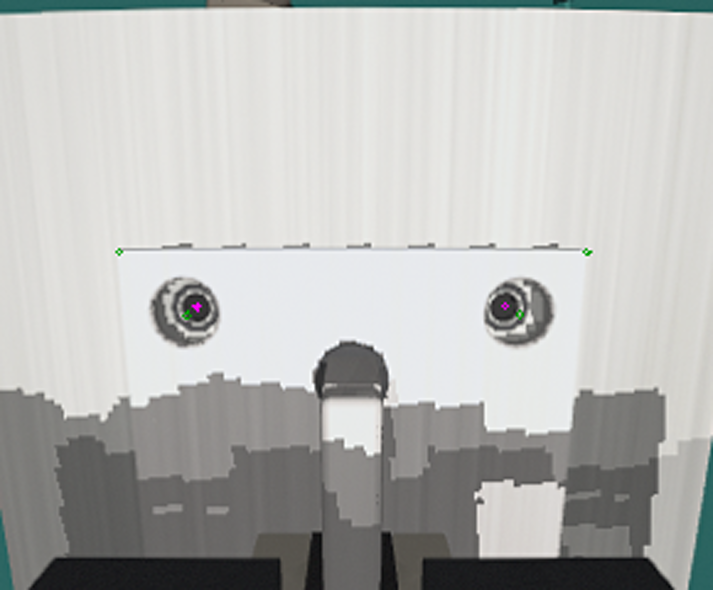

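View pics/m2scene_f.png

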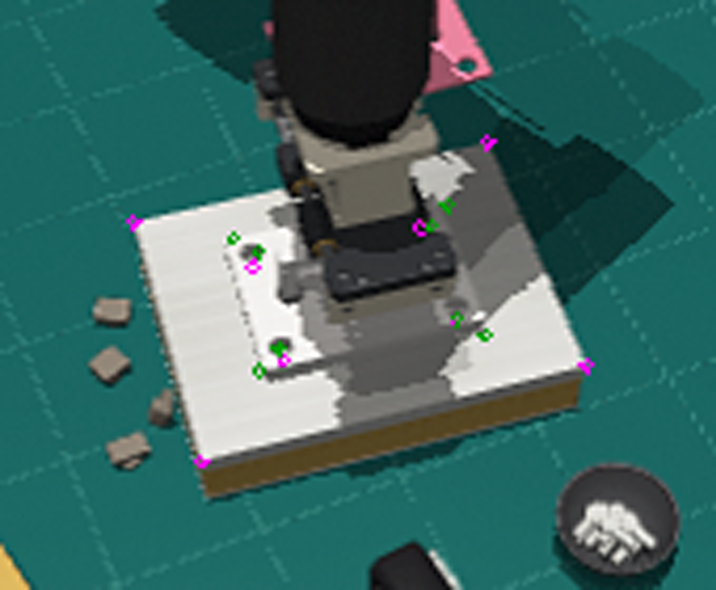

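Run:
```python
from pf import *
im=cv2.imread('pics/m2wrist.png')
a=cv2.resize(im[135:180,195:235],None,fx=12,fy=12,interpolation=cv2.INTER_CUBIC);b=cv2.resize(im[135:180,332:372],None,fx=12,fy=12,interpolation=cv2.INTER_CUBIC)
cv2.imwrite('pics/holes.png',np.hstack([a,b])[:, :796])
cv2.imwrite('pics/holes.png',cv2.resize(np.hstack([a,b]),(790,444)))
```

```text
(no output)
```

View pics/holes.png

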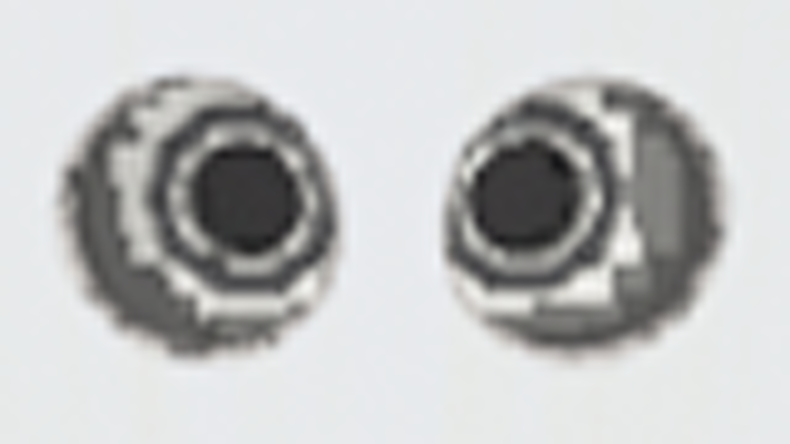

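Run:
```python
from pf import *
C=cam('wrist');s=9.87
h=np.array([[195+200/s,135+214/s],[332+(587.5-395)/s,135+214/s]])-.45
t=np.array([[195+246.5/s,135+195/s],[332+(524-395)/s,135+195/s]])-.45
for zt in(.0628,.0648,.0668):
    H=back(C,h,zt);T=back(C,t,.05);R=rot(np.radians(-7.1))
    print(zt,np.linalg.norm(H[0]-H[1]),np.linalg.norm(T[0]-T[1]),((H-T)[:,:2]@R*1000).round(2),
     np.degrees(np.arctan2(*(H[1]-H[0])[[1,0]])),np.degrees(np.arctan2(*(T[1]-T[0])[[1,0]])))
```

```text
0.0628 0.08128004437951214 0.07982894830748276 [[ 0.2  -0.49]
 [-1.25 -0.5 ]] 172.9023207371745 172.89924862985305
0.0648 0.08036453979806757 0.07982894830748276 [[-0.26 -0.76]
 [-0.79 -0.76]] 172.9023207371745 172.89924862985305
0.0668 0.07944903521662289 0.07982894830748276 [[-0.71 -1.03]
 [-0.33 -1.03]] 172.9023207371745 172.89924862985305
```

```bash
python3 -m crank '[{"dx":-0.5,"dy":0.8,"dz":0.4,"wx":0,"wy":0,"wz":0,"hand":0},{"dx":0,"dy":0,"dz":0,"wx":0,"wy":0,"wz":0,"hand":0},{"dx":0,"dy":0,"dz":0,"wx":0,"wy":0,"wz":0,"hand":0},{"dx":0,"dy":0,"dz":0,"wx":0,"wy":0,"wz":0,"hand":0}]'
python3 - <<'E'
from pf import *
im=optics.capture('wrist');cv2.imwrite('pics/m3wrist.png',im);print(get_state()['tcp_pos'],get_state()['eef_rot'],get_state()['gripper_width'])
a=cv2.resize(im[135:180,195:235],None,fx=12,fy=12,interpolation=cv2.INTER_CUBIC);b=cv2.resize(im[135:180,332:372],None,fx=12,fy=12,interpolation=cv2.INTER_CUBIC)
cv2.imwrite('pics/holes2.png',cv2.resize(np.hstack([a,b]),(790,444)))
i=optics.capture('side');cv2.imwrite('pics/m3side.png',cv2.resize(i[140:280,190:350],None,fx=4,fy=4,interpolation=cv2.INTER_CUBIC))
i=optics.capture('scene');cv2.imwrite('pics/m3scene.png',i)
E
```

```text
time_s: 27.02
tcp_pos: [0.5613, 0.0147, 0.0814]
eef_rot: [180.0, -0.0, 172.8]
contact_force: [0.3, 0.3, -3.7]
gripper_width: 0.0113
[0.56129273 0.01469405 0.08135673] [-1.79998891e+02 -6.72880266e-04  1.72832084e+02] 0.0116300337119842
```

View pics/holes2.png

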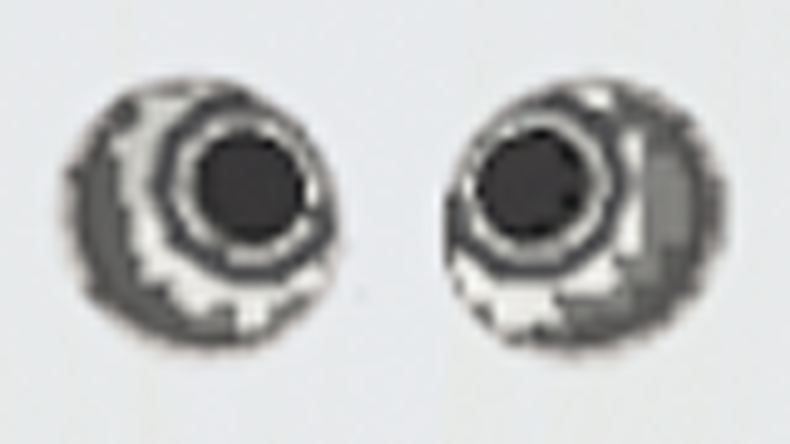

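View pics/m3side.png

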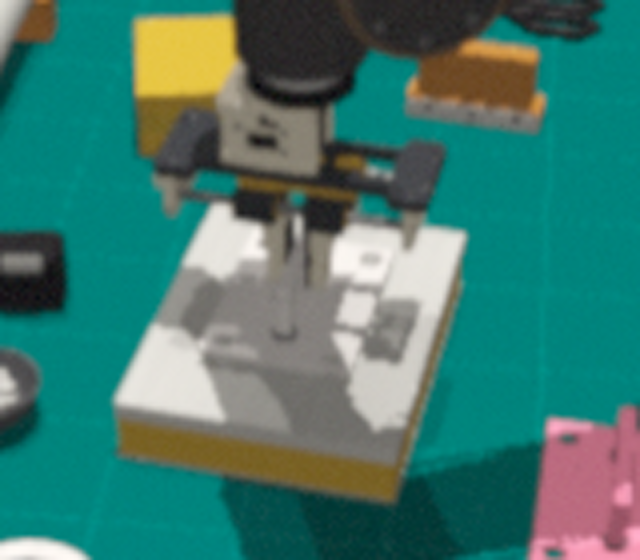

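View pics/m3scene.png

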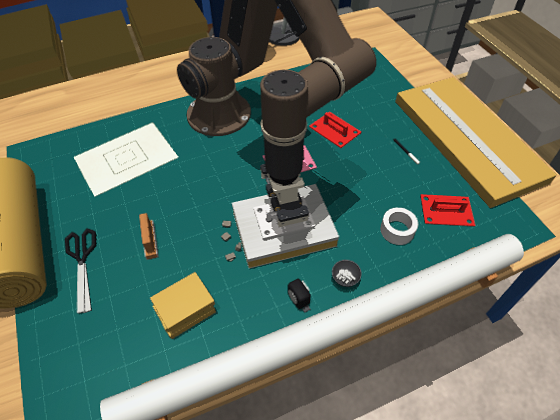

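Run:
```python
from pf import *
H=np.array([[-40,-60],[40,-60],[40,60],[-40,60]])/1000.
CV=np.array([[-55,-75],[55,-75],[55,75],[-55,75]])/1000.
out=[]
for n,pp,(x0,y0) in(('scene',[.5616,.0136,np.radians(-7.1)],(235,180)),('side',[.564,.0148,np.radians(-7.3)],(210,170))):
    C=cam(n);im=optics.capture(n)[y0:y0+90,x0:x0+100];im=cv2.resize(im,None,fx=4,fy=4,interpolation=cv2.INTER_CUBIC)
    for P,z,c in((H,.065,(0,160,0)),(CV,.065,(0,160,0)),(PAN,.05,(255,0,255))):
        for q in proj(C,panel_pts(pp,P,z)): cv2.circle(im,tuple(int(v) for v in ((q+.5-[x0,y0])*4)),2,c,-1)
    out.append(im)
cv2.imwrite('pics/fin.png',cv2.resize(np.hstack(out),None,fx=1,fy=1))
```

View pics/fin.png

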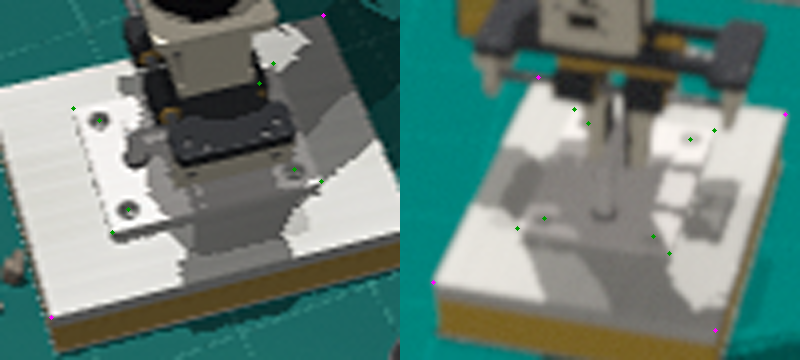

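In the scene view, the predicted positions for perfect alignment (green) land on the visible holes at (100,121), (129,209) and (293,170) and on the plate corners. The far end agrees too, so the plate is level.

```bash
python3 -c "
from plant import order,get_state
s=get_state();print(s['time_s'],s['tcp_pos'],s['contact_force']);print(order.close_job())"
```

```text
27.275 [0.56128948 0.01469501 0.08135026] [ 0.36974786 -0.23195749 -3.38673716]
the job is handed in; nothing more can be done
None
```

The job is handed in at 27.3 s with the cover held over the panel. I swept all four chips off the panel's −y side in one pass of the scraper block and stood the block upright on the bench at about (0.45, −0.36). I then picked up the bare aluminium cover by its handle.

**Last checks**
- **Position:** in the wrist view, the two visible holes were within about 0.3 mm of the threads, with yaw matched to about 0.1°. In the scene view, the three visible holes and the plate corners fell where perfect alignment predicts.
- **Clearance:** the plate is about 10 mm above the panel: about 9.4 mm from the tool height, and about 10 mm when worked out from the hole spacing in the picture.
- **Level and forces:** the tool is within 0.01° of vertical. The force readings since the cover was picked up show only its weight, about 3.4 N.
- **Rest of the bench:** nothing else was moved. All four chips lie on the bench, one of them resting right against the panel's side.

**What disagreed:** the automatic outline fit of the held cover failed in the side view and was poor in the scene view, because the gripper and shadows hide the plate. I used the wrist view and the direct hole overlay instead. I never saw the fourth hole directly under the gripper.

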